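Fetch the dental cast from behind the tooth models and mount it

TASK

The dental cast in the rack is boxed in by three tooth models. First move all three models on to the empty blue mat and let go of them, standing wholly on it, leaving the cast where it is; then, with all three still standing on the mat, set the cast upright on the middle of the articulator's yellow plate, either way round. Last, stand each tooth model back upright on the middle of the rack pad of its own foot's colour, never letting a model or the cast topple, and leave everything released and at rest.

Things in the scene. Friction and masses are not known exactly. Their poses are not given: they have to be found in the camera images.
- molar_crown (a point): Loose enlarged ivory model of a molar: square crown 42 (x) x 38 (y) with four cusps, four roots; upright on a round blue foot 52 across, 12 thick; 115 mm high in all, 0.1 to 0.25 kg. This point: on its upright axis amid the crown (crown from 60 to 115 mm), 85 mm above its underside, where to grip it from above (38 wide along y). z up. Sizes in mm.
- canine_crown (a point): Loose enlarged ivory model of a canine: round crown 36 across, pointed on top, one root; upright on a round orange foot 52 across, 12 thick; 115 mm high in all, 0.1 to 0.25 kg. This point: on its upright axis amid the crown (crown from 60 to 115 mm), 85 mm above its underside, where to grip it from above (36 wide any way). z up. Sizes in mm.
- incisor_crown (a point): Loose enlarged ivory model of an incisor: flat crown 24 (x) x 40 (y), 12 thick at its top edge, one root; upright on a round green foot 52 across, 12 thick; 115 mm high in all, 0.1 to 0.25 kg. This point: on its upright axis amid the crown (crown from 60 to 115 mm), 85 mm above its underside, where to grip it from above (24 wide along x). z up. Sizes in mm.
- pad_blue: Fixed flat round blue pad, 68 mm across, 3 mm thick, on the 10 mm thick white rack board: home of the molar. Origin at the centre of its underside; its top is 3 mm higher. Two pads lie 75 mm to either side of the cast's first place, the third 70 mm in front of it, towards the robot.
- pad_orange: Fixed flat round orange pad, 68 mm across, 3 mm thick, on the 10 mm thick white rack board: home of the canine. Origin at the centre of its underside; its top is 3 mm higher. Two pads lie 75 mm to either side of the cast's first place, the third 70 mm in front of it, towards the robot.
- pad_green: Fixed flat round green pad, 68 mm across, 3 mm thick, on the 10 mm thick white rack board: home of the incisor. Origin at the centre of its underside; its top is 3 mm higher. Two pads lie 75 mm to either side of the cast's first place, the third 70 mm in front of it, towards the robot.
- cast_mid (a point): Loose tan dental cast, ivory teeth on top, about 58 (x) x 50 (y) x 46 mm high, 0.1 to 0.2 kg, on the rack board (top 10 mm above the bench) among the models, before the rack's back wall (45 mm high, 54 mm away). This point: its centre, 23 mm above its underside; z up, front teeth to -x. Grip its 32 mm high base from above, at this height, across the flat sides 50 mm apart along y.
- mat: Fixed, empty light blue mat with a dark border, 260 (along x) x 170 (along y) mm, 3 mm thick: the side area. Origin at the centre of its underside. It lies to one side of the rack, the articulator to the other.
- seat (a point): Centre of the top face of the round yellow plate, 74 mm across, level, 26 mm above the bench, of a fixed opened aluminium articulator. x points to its two posts, 75 mm from this point (55 mm either side of the middle, 83 mm high); its upper frame is folded away behind them. Nothing is above the plate.
Not all that is in view belongs to the job. What is shaped like the part that bears molar_crown but pink is not meant. Leave any pink look-alike of the part that bears canine_crown alone.

How it is judged:
On the way, in this order (a step that is already met when the one before it is completed fails the run):
1. all three tooth models stand released on the blue mat, the cast still where it was in the rack (x of molar_crown in the frame of mat between -0.117 and 0.117 m and y of molar_crown in the frame of mat between -0.072 and 0.072 m and z of each of molar_crown, canine_crown, incisor_crown in the frame of mat below 0.094 m and angle between each of molar_crown, canine_crown, incisor_crown's own z axis and vertical below 0.1 rad and linear speed of each of molar, canine, incisor below 0.02 m/s and angular speed of each of molar, canine, incisor below 0.2 rad/s and contact force between the fingers and molar below 0.2 N and x of canine_crown in the frame of mat between -0.117 and 0.117 m and y of canine_crown in the frame of mat between -0.072 and 0.072 m and contact force between the fingers and canine below 0.2 N and x of incisor_crown in the frame of mat between -0.117 and 0.117 m and y of incisor_crown in the frame of mat between -0.072 and 0.072 m and contact force between the fingers and incisor below 0.2 N and distance of cast_mid from where it was at the start of the episode below 0.02 m), for 0.2 s.
2. the cast stands released on the middle of the yellow plate, with all three models still on the mat (horizontal distance between cast_mid and seat below 0.012 m and z of cast_mid in the frame of seat between 0.017 and 0.029 m and angle between cast_mid's own z axis and vertical below 0.08 rad and linear speed of each of cast, molar, canine, incisor below 0.02 m/s and angular speed of each of cast, molar, canine, incisor below 0.2 rad/s and contact force between the fingers and cast below 0.2 N and x of molar_crown in the frame of mat between -0.117 and 0.117 m and y of molar_crown in the frame of mat between -0.072 and 0.072 m and z of each of molar_crown, canine_crown, incisor_crown in the frame of mat below 0.094 m and angle between each of molar_crown, canine_crown, incisor_crown's own z axis and vertical below 0.1 rad and contact force between the fingers and molar below 0.2 N and x of canine_crown in the frame of mat between -0.117 and 0.117 m and y of canine_crown in the frame of mat between -0.072 and 0.072 m and contact force between the fingers and canine below 0.2 N and x of incisor_crown in the frame of mat between -0.117 and 0.117 m and y of incisor_crown in the frame of mat between -0.072 and 0.072 m and contact force between the fingers and incisor below 0.2 N), for 0.2 s.
At the end, for the whole second after the job is handed in: The cast stands upright on the yellow plate, within 12 mm of its middle, and each tooth model stands upright on the pad of its own colour, within 12 mm of its middle; all are released and at rest (horizontal distance between cast_mid and seat below 0.012 m and z of cast_mid in the frame of seat between 0.017 and 0.029 m and angle between each of cast_mid, molar_crown, canine_crown, incisor_crown's own z axis and vertical below 0.08 rad and linear speed of each of cast, molar, canine, incisor below 0.02 m/s and angular speed of each of cast, molar, canine, incisor below 0.2 rad/s and contact force between the fingers and cast below 0.2 N and horizontal distance between molar_crown and pad_blue below 0.012 m and z of molar_crown in the frame of pad_blue below 0.094 m and contact force between the fingers and molar below 0.2 N and horizontal distance between canine_crown and pad_orange below 0.012 m and z of canine_crown in the frame of pad_orange below 0.094 m and contact force between the fingers and canine below 0.2 N and horizontal distance between incisor_crown and pad_green below 0.012 m and z of incisor_crown in the frame of pad_green below 0.094 m and contact force between the fingers and incisor below 0.2 N); the robot touches nothing.
It fails at once if a tooth model or the cast topples (angle between any of cast_mid, molar_crown, canine_crown, incisor_crown's own z axis and vertical above 0.6 rad).
It also fails if it takes over 147 s, if anything falls off the work surface, if the arm or the gripper's body presses on something with over 40 N, if the wrist force passes 120 N, or if a joint passes its speed limit or range.

ROBOT

A 6-joint arm with a two-finger parallel gripper is mounted at the origin on the work surface. World frame = base frame: x ahead of the robot, y to its left, z up, the work surface at z = 0. Lengths are in m, angles in rad, forces in N, time in s.
With the tool pointing down it reaches from about 0.425 to 0.95 m from the base axis. Payload 3.5 kg.
Tool frame: the origin (TCP) lies at the very end of the fingers, on their centre line; the grasp point (between the pads) lies ctrl.grip_point_offset behind it (ctrl.grip_point_offset is the distance from the TCP to the grasp point, in m); z points along the fingers, y is the direction in which the jaws open and shut (so a half turn about z gives the same grasp; the last joint's range is limited). The gripper opens to 85 mm and grips with 20 to 120 N. Pads are 22 mm wide; open, the fingers measure 114 mm over their backs; the gripper's body (76 mm by 85 mm) begins 54 mm behind the grasp point. The pads swing forward as they close: fully open they stand 13 mm farther back than shut.
Start: joints at [1.176, 0.286, 1.577, -0, 1.279, -0.15], TCP at [0.164, 0.655, 0.191] pointing down, gripper open.
Joint ranges: [-2.77, 2.77], [-0.9, 2.22], [0.21, 2.48], [-1.53, 4.67], [0.24, 2.81], [-2.84, 2.84]. Speed limits (rad/s): [2.79, 2.79, 3.14, 3.14, 3.14, 3.14].

INTERFACE

Orientations are given as a unit quaternion [x, y, z, w].
In Python, from plant import ctrl gives the robot as it stands.
- The arm moves only by the tool servo_tool, never from a script. Its argument "increments" is a list of rows, each a list of 5 numbers: the opening, from 0 (shut) to 1 (fully open), then the shift along the world's x, y, z in units of 40 mm (1.0 is 40 mm), then the turn about the world's z in units of 5 degrees (1.0 is 5 degrees). A call has exactly 10 rows; each row is the pose to reach, as a shift and turn from the pose measured when the call began; what a row does not reach only later rows make up. A row lasts 1/12 s, in which the tool goes at most 41.7 mm and 7.16 degrees, less where a joint would pass 70% of its speed; a pose out of reach is approached as far as the arm can. A call with a gripper value outside its range is refused whole. The fingers move at their own pace and stop on an object; "grip_force" is the grip in N (left out, the last holds). Time passes only in rows, so rows that repeat a pose let the fingers close, or fill a call up. It gives the time, the measured TCP pose, the force and the opening at its end, in the units of the state.
- ctrl.get_state(): the state, without advancing time (a new reading comes with each control period).
- ctrl.read_camera(name): name is "scene" or "side" or "wrist"; returns a dict with "frame" (420x560x3 uint8, red, green, blue), "K" (3x3 intrinsics, pixels), "extrinsics" (4x4, takes a point from camera to world coordinates). Camera axes: x right, y down, z forward; pixel columns grow to the right and rows downward; lengths in m; the calibration is good to about 2 mm. A picture is of the moment at which its call begins. There is no depth.
- ctrl.sign_off(): hands the job in, once; it reports no verdict.
Trained networks look in a picture, given as the dict that the camera call returned (one of the last four; its "shot" number tells which), for a name from the list of things; names that differ only in an ending like _2 or _b are one class to them, and where a whole thing is asked for, a point or a joint stands for the part that bears it (a point fixed in the world has none). Each returns a list of dicts, best first, with "conf" (0 to 1); they miss things now and then, are a little off and sometimes report something else, mostly with a low value. They report only what shows in the picture. A call takes as long as a camera call. They do not tell look-alikes from the thing itself.
- ctrl.masks_of(picture, query): "region" (420x560 bool, what is visible of it) and "extent" ([left, top, right, bottom] in pixels, round what is visible of it).
- ctrl.landmark_of(picture, query): "centre" ([row, column] in pixels: a listed point, or the origin of a listed thing).
The state is a dict: "time": time; "qpos": joint angles; "dq": joint speeds; "joint_efforts": joint torques, N m; "eef_pos": TCP position; "tcp_rot": TCP orientation; "contact_force": force on the tool from outside, world axes, zero at the start; "wrist_torque": the same for the moment, N m; "opening": opening from 0.0 (shut) to 1.0 (fully open).
Only numpy, scipy, OpenCV 4.12 (cv2) and the standard library are available. Lean on these libraries where they do the work, as an engineer would, in place of code of your own. Each camera call takes 0.05 s, during which the arm holds its last target. There are 200 camera calls.

## Working session

There is one attempt and no reset: what is moved stays moved. The work goes in short steps, Python scripts to look and compute and a tool call to move; the robot and the scene stay as the last step left them, time stands still between calls to the robot, and variables do not carry over. Pictures are saved under pics/ and viewed, about 12 in all and at most 16, crops included, and the job is handed in when it is done.

Besides the shell and the picture viewer there is one more tool, called after "Request:" by a JSON object that holds its "api" and its "payload", one argument or row to a line. servo_tool: Moves the arm, as the interface text tells. Its arguments: {"type":"object","properties":{"increments":{"type":"array"},"grip_force":{"type":"number"}},"required":["increments"]}

```bash
mkdir -p pics; ls; cat > h.py <<'E'
import numpy as np, cv2
from plant import ctrl
def save(p,n): cv2.imwrite(f'pics/{n}.png',cv2.cvtColor(p['frame'],cv2.COLOR_RGB2BGR))
def ray(p,rc):
    K=np.array(p['K']);T=np.array(p['extrinsics'])
    d=T[:3,:3]@np.linalg.solve(K,[rc[1],rc[0],1.]);return T[:3,3],d
def at_z(p,rc,z):
    o,d=ray(p,rc);return o+d*(z-o[2])/d[2]
def proj(p,X):
    K=np.array(p['K']);T=np.linalg.inv(np.array(p['extrinsics']));c=K@(T[:3,:3]@np.array(X)+T[:3,3]);return c[:2]/c[2]
Z=dict(molar_crown=.098,canine_crown=.098,incisor_crown=.098,pad_blue=.01,pad_orange=.01,pad_green=.01,cast_mid=.033,mat=0,seat=.026)
def tri(o1,d1,o2,d2):
    A=np.stack([d1,-d2],1);s=np.linalg.lstsq(A,o2-o1,rcond=None)[0]
    a=o1+d1*s[0];b=o2+d2*s[1];return (a+b)/2,np.linalg.norm(a-b)
E
cat > look.py <<'E'
from h import *
import sys
for c in sys.argv[1:]:
    p=ctrl.read_camera(c); save(p,c+'_'+str(p['shot'])); print(c,p['shot'],np.round(np.array(p['extrinsics'])[:3,3],3))
    for q,z in Z.items():
        for r in ctrl.landmark_of(p,q)[:3]: print(q,round(r['conf'],2),np.round(r['centre'],1),np.round(at_z(p,r['centre'],z),4))
print(ctrl.get_state()['time'],ctrl.grip_point_offset)
E
python3 look.py scene side wrist
```

```text
pics
scene 1 [1.035 0.089 0.768]
molar_crown 0.9 [223.1 336.4] [0.5667 0.0888 0.098 ]
molar_crown 0.77 [242.2 390.5] [0.5886 0.194  0.098 ]
canine_crown 0.97 [203. 260.] [ 0.5502 -0.0678  0.098 ]
canine_crown 0.72 [268.4 269.9] [ 0.6897 -0.0144  0.098 ]
incisor_crown 0.96 [186.  305.6] [0.4878 0.0136 0.098 ]
pad_blue 0.69 [246.6 326.7] [0.569  0.0772 0.01  ]
pad_orange 0.8 [229.  261.2] [ 0.5547 -0.0686  0.01  ]
pad_green 0.6 [208.4 303.4] [0.481  0.0108 0.01  ]
pad_green 0.5 [189.  304.8] [0.4252 0.0036 0.01  ]
cast_mid 0.61 [232.4 295.7] [0.5624 0.0089 0.033 ]
mat 0.76 [198.8 163.4] [ 0.5142 -0.313   0.    ]
seat 0.73 [247.1 441.2] [0.5307 0.3079 0.026 ]
side 2 [0.265 0.781 0.802]
molar_crown 0.72 [286.8 254.1] [0.5708 0.2014 0.098 ]
molar_crown 0.57 [247.5 280.7] [0.567  0.0844 0.098 ]
canine_crown 0.81 [204.8 311.4] [ 0.5584 -0.0694  0.098 ]
canine_crown 0.65 [205.6 248.5] [ 0.6862 -0.0138  0.098 ]
incisor_crown 0.72 [235.4 327. ] [0.493  0.0143 0.098 ]
pad_blue 0.66 [276.5 280.8] [0.5693 0.0805 0.01  ]
pad_orange 0.42 [232.3 311.3] [ 0.559  -0.0779  0.01  ]
pad_green 0.66 [266.8 327.8] [0.4865 0.015  0.01  ]
pad_green 0.23 [245.9 282.1] [ 0.604  -0.0087  0.01  ]
cast_mid 0.68 [240.3 294.1] [ 0.5765 -0.0129  0.033 ]
mat 0.69 [187.5 351. ] [ 0.5284 -0.2969  0.    ]
seat 0.6 [366.1 249.2] [0.5298 0.3155 0.026 ]
wrist 3 [0.088 0.674 0.374]
1.5 0.0187
```

View pics/scene_1.png

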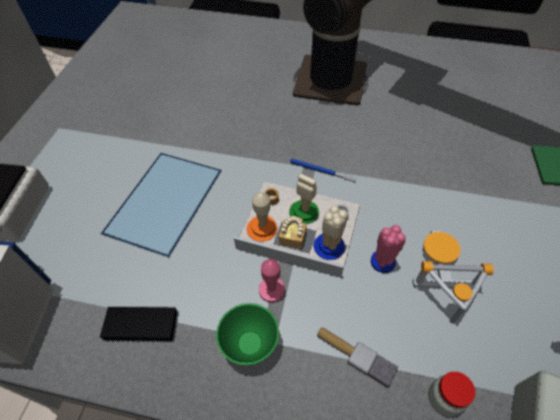

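View pics/side_2.png

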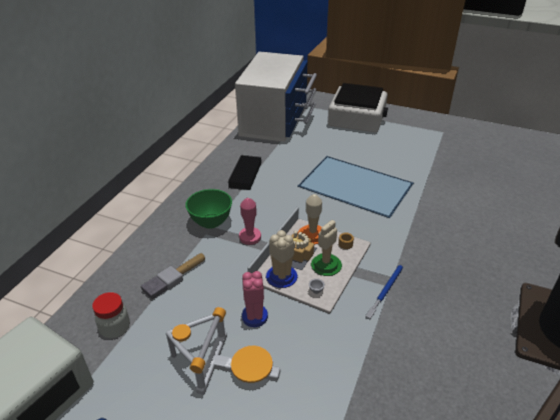

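The scene view shows the rack with the orange-foot canine (262,215), the green-foot incisor (306,195), the blue-foot molar (334,230) and the cast between them (293,232). The mat is at (163,203) and the articulator plate at (441,247). The pink look-alikes at (388,247) and (271,280) are not to be touched. The side view agrees with this.

```bash
python3 - <<'E'
from h import *
from scipy.spatial.transform import Rotation as R
s=ctrl.get_state(); print(s['eef_pos'],np.round(R.from_quat(s['tcp_rot']).as_matrix(),3),s['opening'])
p=ctrl.read_camera('wrist');T=np.array(p['extrinsics']);M=R.from_quat(s['tcp_rot']).as_matrix()
print('cam in tool',M.T@(T[:3,3]-s['eef_pos']),np.round(M.T@T[:3,:3],3),p['K'])
for c in('scene','side'):
    p=ctrl.read_camera(c)
    m=ctrl.masks_of(p,'mat')[0]['region'].astype(np.uint8)
    cn=max(cv2.findContours(m,0,1)[0],key=cv2.contourArea).reshape(-1,2)
    w=np.array([at_z(p,(b,a),.003)[:2] for a,b in cn],np.float32)
    r=cv2.minAreaRect(w);print(r,cv2.boxPoints(r))
E
```

```text
[0.16359282 0.65486678 0.19141467] [[-0.97   0.242 -0.   ]
 [ 0.242  0.97  -0.   ]
 [ 0.    -0.    -1.   ]] 0.9977858418235453
cam in tool [ 0.07806761 -0.000197   -0.18240178] [[ 0.001 -0.952 -0.306]
 [ 1.     0.001 -0.   ]
 [ 0.    -0.306  0.952]] [[328.65138125   0.         277.02620485]
 [  0.         328.65138125 213.87223232]
 [  0.           0.           1.        ]]
((0.5178595781326294, -0.3092922568321228), (0.1704651266336441, 0.2614820897579193), 81.63456726074219) [[ 0.37610942 -0.37459695]
 [ 0.63480943 -0.41263896]
 [ 0.65960974 -0.24398756]
 [ 0.40090972 -0.20594555]]
((0.522124171257019, -0.31254324316978455), (0.17556677758693695, 0.26405230164527893), 81.6825180053711) [[ 0.3787881  -0.38030463]
 [ 0.64006305 -0.41850197]
 [ 0.6654602  -0.24478185]
 [ 0.4041853  -0.20658451]]
```

Request:
{"api": "servo_tool", "payload": {
  "increments": [
    [1,0.6,-0.8,0.5,0.2],
    [1,1.2,-1.6,1.0,0.4],
    [1,1.9,-2.4,1.5,0.6],
    [1,2.6,-3.2,2.0,0.8],
    [1,3.2,-4.0,2.5,1.0],
    [1,3.9,-4.8,3.0,1.2],
    [1,4.5,-5.6,3.5,1.4],
    [1,5.2,-6.3,3.5,1.6],
    [1,5.8,-7.0,3.5,1.8],
    [1,6.4,-7.6,3.5,1.8]
  ],
  "grip_force": 40
}}

```text
time: 2.58
eef_pos: [0.4129, 0.3577, 0.3331]
tcp_rot: [0.043, 0.999, 0.001, 0.001]
contact_force: [1.1, 0.8, -0.4]
opening: 1.002
```

Request:
{"api": "servo_tool", "payload": {
  "increments": [
    [1,0.2,-0.9,0,0],
    [1,0.4,-1.8,0,0],
    [1,0.6,-2.7,0,0],
    [1,0.8,-3.6,0,0],
    [1,1.0,-4.5,0,0],
    [1,1.1,-5.4,0,0],
    [1,1.2,-6.3,0,0],
    [1,1.3,-7.2,0,0],
    [1,1.4,-8.0,0,0],
    [1,1.5,-8.5,0,0]
  ]
}}

```text
time: 3.42
eef_pos: [0.4728, 0.0149, 0.3334]
tcp_rot: [0.045, 0.999, 0.0, 0.002]
contact_force: [-0.3, 0.2, 0.4]
opening: 1.003
```

```bash
sleep 0; python3 look.py wrist; python3 -c "
from h import *
print(ctrl.get_state()['eef_pos'])"
```

```text
wrist 7 [0.394 0.021 0.515]
molar_crown 0.81 [233.8 333.7] [0.5649 0.0843 0.098 ]
molar_crown 0.65 [232.7 413.4] [0.5728 0.1924 0.098 ]
canine_crown 0.96 [232.2 220.8] [ 0.549  -0.0687  0.098 ]
canine_crown 0.86 [311.7 270.5] [ 0.6803 -0.0131  0.098 ]
incisor_crown 0.79 [188.3 276.6] [0.4947 0.0124 0.098 ]
pad_blue 0.81 [213.4 326.2] [0.5643 0.0867 0.01  ]
pad_orange 0.75 [216.3 230.7] [ 0.5556 -0.0678  0.01  ]
pad_green 0.55 [173.8 276. ] [0.4927 0.0116 0.01  ]
pad_green 0.52 [216.4 327.5] [0.5696 0.0885 0.01  ]
cast_mid 0.86 [221.2 271.4] [ 0.5618 -0.0017  0.033 ]
mat 0.59 [207.4  81.8] [ 0.5221 -0.3105  0.    ]
seat 0.69 [177.4 473.4] [0.5213 0.3088 0.026 ]
seat 0.33 [234.6 224.7] [ 0.5803 -0.0786  0.026 ]
3.9167 0.0187
[0.47276679 0.01871771 0.33320512]
```

```bash
python3 - <<'E'
import cv2
a=cv2.imread('pics/wrist_7.png')[130:290,180:380]
cv2.imwrite('pics/c7.png',cv2.resize(a,None,fx=4,fy=4,interpolation=2)[:600])
E
```

```text
(no output)
```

View pics/c7.png

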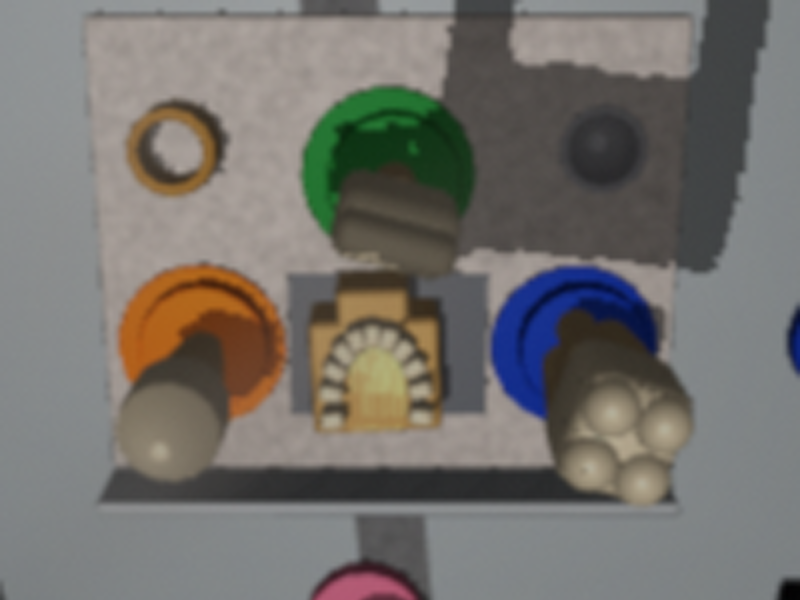

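The close-up shows the incisor's top edge turned clockwise, from crop (350,212) to (455,240). The molar cusps are at (612,405), (665,425), (585,465) and (640,480). The cast lies almost square to the picture.

```bash
cat > px.py <<'E'
from h import *
def cw(p,pts,z,off=(180,130),f=4): # crop px (x,y) -> world
    return np.array([at_z(p,(y/f+off[1],x/f+off[0]),z) for x,y in pts])
def yawy(v): return np.degrees(np.arctan2(-v[0],v[1]))
E
python3 - <<'E'
from px import *
p=ctrl.read_camera('wrist')
c=cw(p,[(612,405),(665,425),(585,465),(640,480)],.125)
print('molar',yawy(c[1]-c[0]),yawy(c[3]-c[2]),yawy(c[2]-c[0])-90,yawy(c[3]-c[1])-90,c.mean(0))
c=cw(p,[(350,212),(455,240)],.128);print('inc',yawy(c[1]-c[0]),c.mean(0))
c=cw(p,[(318,428),(440,425)],.04);print('cast back',yawy(c[1]-c[0]),c.mean(0))
c=cw(p,[(88,15),(690,15)],.01);print('rack',yawy(c[1]-c[0]),c)
q=ctrl.read_camera('side');s=ctrl.read_camera('scene')
for n in('molar_crown','canine_crown','incisor_crown','cast_mid'):
    best=[]
    for pic in(p,q,s):
        r=ctrl.landmark_of(pic,n)
        z=Z[n]; g={'molar_crown':(.566,.086),'canine_crown':(.5525,-.0687),'incisor_crown':(.492,.0134),'cast_mid':(.56,.005)}[n]
        r=min(r,key=lambda d:np.linalg.norm(at_z(pic,d['centre'],z)[:2]-g)); best.append(ray(pic,r['centre']))
    A=np.zeros((3,3));b=np.zeros(3)
    for o,d in best:
        d=d/np.linalg.norm(d);P=np.eye(3)-np.outer(d,d);A+=P;b+=P@o
    print(n,np.linalg.solve(A,b))
E
```

```text
molar -26.390984797071123 -21.12094026811018 -205.01387528573252 -204.491981727143 [0.56360189 0.08766619 0.125     ]
inc -20.072909405205813 [0.48552529 0.02218384 0.128     ]
cast back -3.3218043180633323 [0.58500809 0.00602397 0.04      ]
rack -4.803028376743016 [[ 0.42276545 -0.08950091  0.01      ]
 [ 0.44164427  0.13517851  0.01      ]]
molar_crown [0.5638389  0.08475753 0.09867023]
canine_crown [ 0.55813499 -0.06627913  0.09825381]
incisor_crown [0.4934747  0.01215083 0.10407799]
cast_mid [0.56109641 0.00197266 0.04573638]
```

Request:
{"api": "servo_tool", "payload": {
  "increments": [
    [1,0.6,0.4,-0.7,-0.8],
    [1,1.2,0.9,-1.5,-1.6],
    [1,1.8,1.3,-2.3,-2.4],
    [1,2.3,1.7,-3.0,-3.2],
    [1,2.3,1.7,-3.3,-3.9],
    [1,2.3,1.7,-3.3,-3.9],
    [1,2.3,1.7,-3.3,-3.9],
    [1,2.3,1.7,-3.3,-3.9],
    [1,2.3,1.7,-3.3,-3.9],
    [1,2.3,1.7,-3.3,-3.9]
  ]
}}

```text
time: 5.5
eef_pos: [0.5657, 0.0853, 0.2037]
tcp_rot: [0.212, 0.977, 0.001, 0.004]
contact_force: [-0.4, 0.2, -0.0]
opening: 1.0
```

```bash
python3 - <<'E'
from h import *
s=ctrl.get_state();print(np.round(s['qpos'],3),s['eef_pos'])
p=ctrl.read_camera('wrist');save(p,'w_m')
for r in ctrl.landmark_of(p,'molar_crown'): print(r['conf'],at_z(p,r['centre'],.098))
E
```

```text
[-2.800e-02  4.600e-02  1.827e+00  1.000e-03  1.261e+00 -1.172e+00] [0.56570817 0.08525072 0.20367467]
0.79 [0.57344847 0.19124587 0.098     ]
0.76 [0.56819579 0.08632179 0.098     ]
```

Request:
{"api": "servo_tool", "payload": {
  "increments": [
    [1,0,0,-0.7,0],
    [1,0,0,-1.4,0],
    [1,0,0,-2.1,0],
    [1,0,0,-2.8,0],
    [1,0,0,-3.1,0],
    [1,0,0,-3.1,0],
    [0,0,0,-3.1,0],
    [0,0,0,-3.1,0],
    [0,0,0,-3.1,0],
    [0,0,0,-3.1,0]
  ],
  "grip_force": 40
}}

```text
time: 6.43
eef_pos: [0.5669, 0.0853, 0.0811]
tcp_rot: [0.212, 0.977, 0.001, 0.005]
contact_force: [0.9, 0.5, 0.6]
opening: 0.455
```

Request:
{"api": "servo_tool", "payload": {
  "increments": [
    [0,0,0,0,0],
    [0,0,0,0,0],
    [0,0,0,0,0],
    [0,0,0,0.3,0],
    [0,0,0,0.8,0],
    [0,0,0,1.4,0],
    [0,0,0,2.0,0],
    [0,0,0,2.6,0],
    [0,0,0,3.2,0],
    [0,0,0,3.8,0]
  ]
}}

```text
time: 7.27
eef_pos: [0.5667, 0.0854, 0.2353]
tcp_rot: [0.212, 0.977, 0.001, 0.005]
contact_force: [0.3, -0.5, -0.3]
opening: -0.001
```

```bash
python3 - <<'E'
from h import *
p=ctrl.read_camera('wrist');q=ctrl.read_camera('side')
a=cv2.resize(q['frame'][180:330,200:400],None,fx=2.8,fy=2.8);b=cv2.resize(p['frame'],(400,420))
f=np.hstack([b,cv2.resize(a,(400,420))]);cv2.imwrite('pics/m1.png',f[:,:,::-1])
for pic in(p,q):
  for r in ctrl.landmark_of(pic,'molar_crown'): print(r['conf'],r['centre'],at_z(pic,r['centre'],.098))
E
```

```text
0.85 [189.3, 273.8] [0.56594936 0.08272043 0.098     ]
0.56 [149.3, 382.2] [0.57316147 0.19400515 0.098     ]
0.93 [246.5, 282.3] [0.56519935 0.08048757 0.098     ]
```

View pics/m1.png

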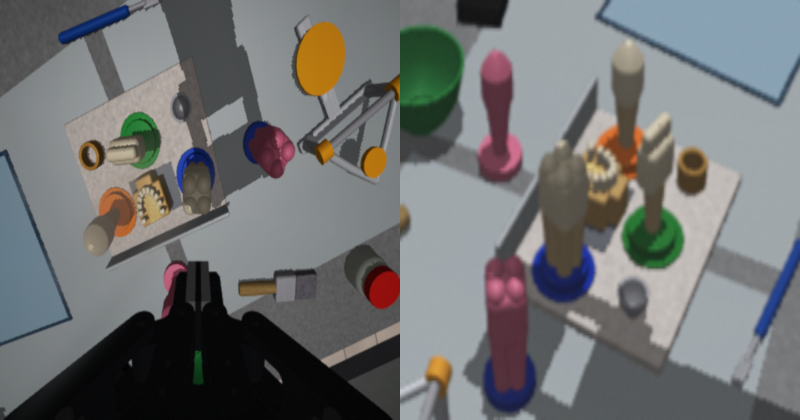

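The molar is still upright on its pad, seen in the wrist view at (273,189) of the full frame, and the shut fingers are empty. I'll regrip it harder and check the opening before lifting.

Request:
{"api": "servo_tool", "payload": {
  "increments": [
    [1,0,0,0,0],
    [1,0,-0.05,0,0],
    [1,0,-0.05,0,0],
    [1,0,-0.05,-0.3,0],
    [1,0,-0.05,-0.6,0],
    [1,0,-0.05,-0.9,0],
    [1,0,-0.05,-1.2,0],
    [1,0,-0.05,-1.5,0],
    [1,0,-0.05,-2.0,0],
    [1,0,-0.05,-2.0,0]
  ],
  "grip_force": 70
}}

```text
time: 8.3
eef_pos: [0.564, 0.0834, 0.1487]
tcp_rot: [0.212, 0.977, 0.001, 0.002]
contact_force: [-0.6, -0.2, -2.1]
opening: 0.998
```

Request:
{"api": "servo_tool", "payload": {
  "increments": [
    [1,0,0,-0.6,0],
    [1,0,0,-1.2,0],
    [1,0,0,-1.8,0],
    [1,0,0,-2.0,0],
    [1,0,0,-2.0,0],
    [0,0,0,-2.0,0],
    [0,0,0,-2.0,0],
    [0,0,0,-2.0,0],
    [0,0,0,-2.0,0],
    [0,0,0,-2.0,0]
  ]
}}

```text
time: 9.13
eef_pos: [0.5658, 0.0835, 0.071]
tcp_rot: [0.212, 0.977, 0.001, 0.004]
contact_force: [0.6, 1.0, 5.9]
opening: 0.425
```

Request:
{"api": "servo_tool", "payload": {
  "increments": [
    [0,0,0,0,0],
    [0,0,0,0,0],
    [0,0,0,0,0],
    [0,0,0,0,0],
    [0,0,0,0,0],
    [0,0,0,0,0],
    [0,0,0,0,0],
    [0,0,0,0,0],
    [0,0,0,0,0],
    [0,0,0,0,0]
  ]
}}

```text
time: 9.97
eef_pos: [0.5658, 0.0835, 0.0711]
tcp_rot: [0.212, 0.977, 0.001, 0.004]
contact_force: [-0.4, 0.3, 0.5]
opening: 0.42
```

Request:
{"api": "servo_tool", "payload": {
  "increments": [
    [0,0,0,0.1,0],
    [0,0,0,0.3,0],
    [0,0,0,0.6,0],
    [0,0,0,0.9,0],
    [0,0,0,1.2,0],
    [0,0,0,1.6,0],
    [0,0,0,2.0,0],
    [0,0,0,2.5,0],
    [0,0,0,3.0,0],
    [0,0,0,3.5,0]
  ]
}}

```text
time: 10.8
eef_pos: [0.5659, 0.0835, 0.2135]
tcp_rot: [0.212, 0.977, 0.001, 0.004]
contact_force: [-0.0, -1.1, -2.0]
opening: 0.418
```

Request:
{"api": "servo_tool", "payload": {
  "increments": [
    [0,0,-0.4,0.3,0],
    [0,0.1,-1.2,0.4,0],
    [0,0.2,-2.1,0.4,0],
    [0,0.3,-3.0,0.4,0],
    [0,0.4,-4.0,0.4,0],
    [0,0.5,-5.0,0.4,0],
    [0,0.6,-6.0,0.4,0],
    [0,0.7,-7.0,0.4,0],
    [0,0.8,-8.0,0.4,0],
    [0,0.8,-8.8,0.4,0]
  ]
}}

```text
time: 11.63
eef_pos: [0.5981, -0.2717, 0.2311]
tcp_rot: [0.213, 0.977, 0.001, 0.006]
contact_force: [-0.1, 1.0, -1.4]
opening: 0.418
```

Request:
{"api": "servo_tool", "payload": {
  "increments": [
    [0,0,-0.6,0,0],
    [0,0,-1.0,0,0],
    [0,0,-1.2,-0.5,0],
    [0,0,-1.2,-1.2,0],
    [0,0,-1.2,-1.9,0],
    [0,0,-1.2,-2.6,0],
    [0,0,-1.2,-3.2,0],
    [0,0,-1.2,-3.5,0],
    [0,0,-1.2,-3.7,0],
    [0,0,-1.2,-3.7,0]
  ]
}}

```text
time: 12.47
eef_pos: [0.5976, -0.3188, 0.082]
tcp_rot: [0.212, 0.977, 0.001, 0.004]
contact_force: [-1.0, 0.4, -2.2]
opening: 0.423
```

Request:
{"api": "servo_tool", "payload": {
  "increments": [
    [0,0,0,-0.1,0],
    [0,0,0,-0.2,0],
    [0,0,0,-0.3,0],
    [0,0,0,-0.4,0],
    [0,0,0,-0.5,0],
    [0,0,0,-0.5,0],
    [0,0,0,-0.5,0],
    [0,0,0,-0.5,0],
    [0,0,0,-0.5,0],
    [0,0,0,-0.5,0]
  ]
}}

```text
time: 13.3
eef_pos: [0.5977, -0.3189, 0.0622]
tcp_rot: [0.212, 0.977, 0.001, 0.005]
contact_force: [-0.2, 0.1, -1.7]
opening: 0.421
```

Request:
{"api": "servo_tool", "payload": {
  "increments": [
    [0,0,0,-0.03,0],
    [0,0,0,-0.03,0],
    [0.6,0,0,-0.03,0],
    [0.7,0,0,-0.03,0],
    [0.8,0,0,-0.03,0],
    [0.8,0,0,-0.03,0],
    [0.8,0,0,-0.03,0],
    [0.8,0,0,0.3,0],
    [0.8,0,0,0.9,0],
    [0.8,0,0,1.6,0]
  ]
}}

```text
time: 14.13
eef_pos: [0.5965, -0.3181, 0.1254]
tcp_rot: [0.212, 0.977, 0.002, 0.003]
contact_force: [-0.1, 0.6, 0.5]
opening: 0.802
```

Request:
{"api": "servo_tool", "payload": {
  "increments": [
    [0.8,0,0,0.8,0],
    [0.8,0,0,1.6,0],
    [0.8,0,0.6,2.0,0.5],
    [1,-0.2,1.5,2.2,1],
    [1,-0.4,2.5,2.2,2],
    [1,-0.6,3.5,2.2,3],
    [1,-0.8,4.5,2.2,3.9],
    [1,-1.0,5.5,2.0,3.9],
    [1,-1.1,6.2,2.0,3.9],
    [1,-1.1,6.3,2.0,3.9]
  ]
}}

```text
time: 14.97
eef_pos: [0.5513, -0.0616, 0.2063]
tcp_rot: [0.042, 0.999, 0.003, 0.002]
contact_force: [-0.2, -1.0, -0.5]
opening: 1.0
```

```bash
cat > lm.py <<'E'
from h import *
import sys
pics={}
for a in sys.argv[1:]:
    n,z,c=a.split(',')
    if c not in pics: pics[c]=ctrl.read_camera(c); save(pics[c],c+'_'+str(pics[c]['shot']))
    p=pics[c]
    for r in ctrl.landmark_of(p,n)[:3]: print(c,n,round(r['conf'],2),np.round(r['centre'],1),np.round(at_z(p,r['centre'],float(z)),4))
s=ctrl.get_state();print(round(s['time'],2),np.round(s['eef_pos'],4),{k:p['shot'] for k,p in pics.items()})
E
python3 lm.py canine_crown,.098,wrist canine_crown,.098,scene molar_crown,.088,scene molar_crown,.088,wrist
```

```text
wrist canine_crown 0.87 [312.1 329.8] [ 0.6779 -0.0169  0.098 ]
wrist canine_crown 0.62 [199.3 272.2] [ 0.5528 -0.0657  0.098 ]
scene canine_crown 0.95 [202.1 257.3] [ 0.5492 -0.0737  0.098 ]
scene canine_crown 0.85 [267.6 272.8] [ 0.6871 -0.0096  0.098 ]
scene molar_crown 0.81 [240.5 388.3] [0.579  0.1912 0.088 ]
scene molar_crown 0.55 [201.5 138.5] [ 0.5911 -0.3142  0.088 ]
wrist molar_crown 0.73 [196.5 544.5] [0.5745 0.1921 0.088 ]
wrist molar_crown 0.7 [260.3  23.4] [ 0.5978 -0.3199  0.088 ]
15.27 [ 0.553  -0.0674  0.206 ] {'wrist': 14, 'scene': 15}
```

Request:
{"api": "servo_tool", "payload": {
  "increments": [
    [1,0,0,-0.6,0],
    [1,0,0,-1.3,0],
    [1,0,0,-2.0,0],
    [1,0,0,-2.7,0],
    [1,0,0,-3.2,0],
    [1,0,0,-3.35,0],
    [1,0,0,-3.35,0],
    [0,0,0,-3.35,0],
    [0,0,0,-3.35,0],
    [0,0,0,-3.35,0]
  ],
  "grip_force": 70
}}

```text
time: 16.1
eef_pos: [0.5546, -0.0681, 0.0741]
tcp_rot: [0.045, 0.999, 0.002, 0.005]
contact_force: [-0.8, 0.1, -0.3]
opening: 0.601
```

Request:
{"api": "servo_tool", "payload": {
  "increments": [
    [0,0,0,0,0],
    [0,0,0,0,0],
    [0,0,0,0,0],
    [0,0,0,0,0],
    [0,0,0,0,0],
    [0,0,0,0,0],
    [0,0,0,0,0],
    [0,0,0,0,0],
    [0,0,0,0,0],
    [0,0,0,0.1,0]
  ]
}}

```text
time: 16.93
eef_pos: [0.555, -0.0679, 0.0789]
tcp_rot: [0.045, 0.999, 0.002, 0.005]
contact_force: [0.5, 0.5, -1.9]
opening: 0.25
```

Request:
{"api": "servo_tool", "payload": {
  "increments": [
    [0,0,0,0,0],
    [0,0,0,0,0],
    [0,0,0,0,0],
    [0,0,0,0,0],
    [0,0,0,0,0],
    [0,0,0,0,0],
    [0,0,0,0,0],
    [0,0,0,0,0],
    [0,0,0,0,0],
    [0,0,0,0,0]
  ]
}}

```text
time: 17.77
eef_pos: [0.555, -0.068, 0.0789]
tcp_rot: [0.045, 0.999, 0.002, 0.005]
contact_force: [0.7, -1.0, -2.0]
opening: 0.252
```

```bash
python3 - <<'E'
from h import *
p=ctrl.read_camera('scene');q=ctrl.read_camera('side')
a=cv2.resize(q['frame'][170:300,240:370],(400,400),interpolation=2);b=cv2.resize(p['frame'][140:270,210:340],(400,400),interpolation=2)
cv2.imwrite('pics/can1.png',np.hstack([b,a])[:,:,::-1])
print(ctrl.get_state()['opening'])
for pic in(p,q):
  for r in ctrl.landmark_of(pic,'canine_crown'): print(r['conf'],r['centre'],at_z(pic,r['centre'],.098))
E
```

```text
0.2516933831792374
0.84 [203.3, 257.5] [ 0.5520129  -0.07254088  0.098     ]
0.51 [197.7, 165.7] [ 0.57705779 -0.25820848  0.098     ]
0.96 [204.5, 313.0] [ 0.55544307 -0.07180972  0.098     ]
0.65 [208.1, 251.8] [ 0.67558288 -0.00854709  0.098     ]
```

View pics/can1.png

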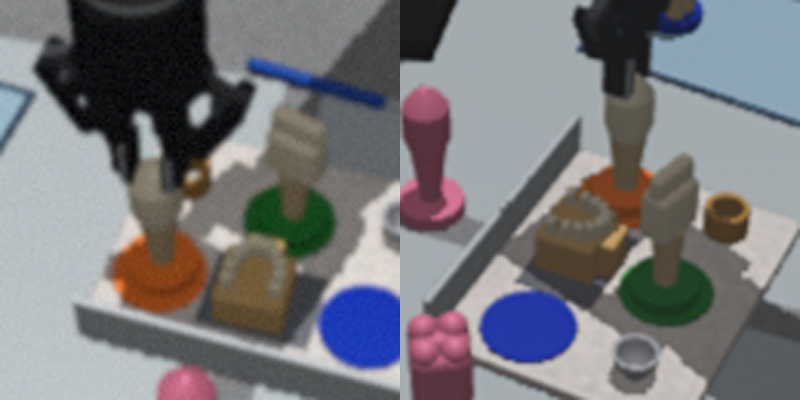

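The scene and side crops show the fingers pinching only the pointed tip of the canine, with fingertips at about px (251,199) and (265,201). The model is upright and the molar pad is empty.

```bash
python3 - <<'E'
from h import *
p=ctrl.read_camera('scene')
for z in(.079,.09,.1,.11): print(z,proj(p,(.555,-.068,z)))
for z in(.013,.098,.128,.132): print('axis',z,proj(p,(.555,-.07,z)))
E
```

```text
0.079 [259.81068253 210.44015988]
0.09 [259.53534572 207.22503856]
0.1 [259.27993754 204.24262483]
0.11 [259.01952269 201.20174793]
axis 0.013 [260.45242787 228.24058939]
axis 0.098 [258.36181722 204.67685343]
axis 0.128 [257.53931928 195.40629692]
axis 0.132 [257.42591895 194.12813668]
```

Request:
{"api": "servo_tool", "payload": {
  "increments": [
    [0,0,0,-0.05,0],
    [0,0,0,-0.1,0],
    [0,0,0,-0.12,0],
    [0,0,0,-0.12,0],
    [0.5,0,0,-0.12,0],
    [0.8,0,0,-0.12,0],
    [1,0,0,-0.12,0],
    [1,0,0,-0.12,0],
    [1,0,0,-0.12,0],
    [1,0,0,-0.12,0]
  ]
}}

```text
time: 18.85
eef_pos: [0.5548, -0.068, 0.0738]
tcp_rot: [0.045, 0.999, 0.002, 0.005]
contact_force: [-0.5, -1.0, 0.1]
opening: 0.998
```

Request:
{"api": "servo_tool", "payload": {
  "increments": [
    [1,0,-0.05,-0.3,0],
    [1,0,-0.05,-0.55,0],
    [1,0,-0.05,-0.55,0],
    [1,0,-0.05,-0.55,0],
    [0,0,-0.05,-0.55,0],
    [0,0,-0.05,-0.55,0],
    [0,0,-0.05,-0.55,0],
    [0,0,-0.05,-0.55,0],
    [0,0,-0.05,-0.55,0],
    [0,0,-0.05,-0.55,0]
  ]
}}

```text
time: 19.68
eef_pos: [0.5554, -0.0698, 0.0527]
tcp_rot: [0.045, 0.999, 0.002, 0.006]
contact_force: [-0.4, 1.6, 2.0]
opening: 0.39
```

Request:
{"api": "servo_tool", "payload": {
  "increments": [
    [0,0,0,0,0],
    [0,0,0,0,0],
    [0,0,0,0,0],
    [0,0,0,0,0],
    [0,0,0,0,0],
    [0,0,0,0,0],
    [0,0,0,0,0],
    [0,0,0,0,0],
    [0,0,0,0,0],
    [0,0,0,0,0]
  ]
}}

```text
time: 20.52
eef_pos: [0.5554, -0.0697, 0.0527]
tcp_rot: [0.045, 0.999, 0.002, 0.006]
contact_force: [-0.1, 0.9, 2.0]
opening: 0.395
```

Request:
{"api": "servo_tool", "payload": {
  "increments": [
    [0,0,0,0.2,0],
    [0,0,0,0.5,0],
    [0,0,0,0.9,0],
    [0,0,0,1.4,0],
    [0,0,0,2.0,0],
    [0,0,0,2.6,0],
    [0,-0.1,-0.5,3.0,0],
    [0,-0.2,-1.2,3.2,0],
    [0,-0.4,-2.1,3.2,0],
    [0,-0.6,-3.0,3.2,0]
  ]
}}

```text
time: 21.35
eef_pos: [0.5317, -0.1909, 0.183]
tcp_rot: [0.044, 0.999, 0.001, 0.007]
contact_force: [0.0, -0.5, -2.8]
opening: 0.387
```

Request:
{"api": "servo_tool", "payload": {
  "increments": [
    [0,-0.1,-0.9,0,0],
    [0,-0.2,-1.8,0,0],
    [0,-0.3,-2.6,0,0],
    [0,-0.3,-3.1,0,0],
    [0,-0.3,-3.2,-0.6,0],
    [0,-0.3,-3.2,-1.3,0],
    [0,-0.3,-3.2,-2.0,0],
    [0,-0.3,-3.2,-2.6,0],
    [0,-0.3,-3.2,-3.0,0],
    [0,-0.3,-3.2,-3.0,0]
  ]
}}

```text
time: 22.18
eef_pos: [0.5167, -0.3168, 0.0585]
tcp_rot: [0.044, 0.999, 0.004, 0.003]
contact_force: [-0.8, 0.6, -1.5]
opening: 0.39
```

Request:
{"api": "servo_tool", "payload": {
  "increments": [
    [0,0,0,-0.15,0],
    [0,0,0,-0.3,0],
    [0,0,0,-0.38,0],
    [0,0,0,-0.4,0],
    [0,0,0,-0.41,0],
    [0,0,0,-0.41,0],
    [0.5,0,0,-0.41,0],
    [0.7,0,0,-0.41,0],
    [0.8,0,0,-0.41,0],
    [0.8,0,0,-0.41,0]
  ]
}}

```text
time: 23.02
eef_pos: [0.5171, -0.3172, 0.0428]
tcp_rot: [0.044, 0.999, 0.003, 0.004]
contact_force: [0.2, -0.2, -0.6]
opening: 0.796
```

Request:
{"api": "servo_tool", "payload": {
  "increments": [
    [0.8,0,0,0,0],
    [0.8,0,0,0.4,0],
    [0.8,0,0,1.0,0],
    [0.8,0,0,1.8,0],
    [0.8,0,0,2.6,0],
    [1,0,0,3.4,0],
    [1,0,0.4,4.2,-1.4],
    [1,-0.1,1.3,4.2,-2.8],
    [1,-0.2,2.2,4.2,-4.2],
    [1,-0.3,3.1,4.2,-5.6]
  ]
}}

```text
time: 23.85
eef_pos: [0.5052, -0.1925, 0.2121]
tcp_rot: [0.288, 0.958, 0.002, 0.006]
contact_force: [1.2, 0.8, -0.4]
opening: 1.007
```

Request:
{"api": "servo_tool", "payload": {
  "increments": [
    [1,-0.1,0.8,0,-1.4],
    [1,-0.2,1.6,0,-2.8],
    [1,-0.3,2.4,0,-4.2],
    [1,-0.3,3.2,0,-5.6],
    [1,-0.3,4.0,0,-7.0],
    [1,-0.3,4.8,0,-8.4],
    [1,-0.3,5.1,0,-9.8],
    [1,-0.3,5.1,0,-11.2],
    [1,-0.3,5.1,0,-12.6],
    [1,-0.3,5.1,0,-14.0]
  ]
}}

```text
time: 24.68
eef_pos: [0.4932, 0.0121, 0.2124]
tcp_rot: [0.786, 0.618, -0.002, 0.006]
contact_force: [-0.6, -0.1, 0.8]
opening: 0.999
```

```bash
python3 lm.py incisor_crown,.098,wrist canine_crown,.088,scene molar_crown,.088,scene incisor_crown,.098,scene
```

```text
wrist incisor_crown 0.97 [193. 273.] [0.4913 0.0145 0.098 ]
scene canine_crown 0.83 [267.3 268.8] [ 0.6828 -0.0184  0.088 ]
scene molar_crown 0.84 [240.5 390.5] [0.5781 0.1953 0.088 ]
scene incisor_crown 0.71 [185.8 306.9] [0.4867 0.0162 0.098 ]
24.98 [0.4932 0.0114 0.2122] {'wrist': 19, 'scene': 20}
```

```bash
python3 - <<'E'
import cv2,numpy as np
a=cv2.imread('pics/wrist_19.png')[130:260,200:350];b=cv2.imread('pics/scene_20.png')[140:270,100:250]
cv2.imwrite('pics/c19.png',np.hstack([cv2.resize(x,(400,346),interpolation=2) for x in(a,b)]))
E
```

```text
(no output)
```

View pics/c19.png

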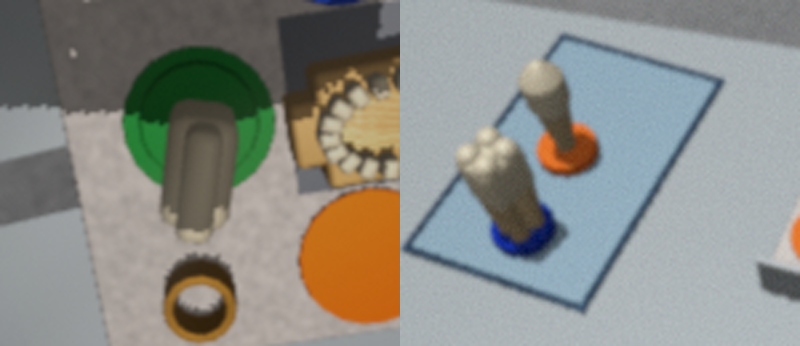

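The incisor's edge is about 4° clockwise of the tool axis (crop (205,105) to (195,235)). The canine and molar both stand within the mat border.

Request:
{"api": "servo_tool", "payload": {
  "increments": [
    [1,0,0.05,-0.6,-0.5],
    [1,0,0.05,-1.3,-1],
    [1,0,0.05,-2.0,-1],
    [1,0,0.05,-2.7,-1],
    [1,0,0.05,-3.3,-1],
    [1,0,0.05,-3.8,-1],
    [1,0,0.05,-3.85,-1],
    [1,0,0.05,-3.85,-1],
    [0,0,0.05,-3.85,-1],
    [0,0,0.05,-3.85,-1]
  ]
}}

```text
time: 25.82
eef_pos: [0.4948, 0.0131, 0.0602]
tcp_rot: [0.811, 0.586, -0.001, 0.007]
contact_force: [0.4, 1.1, 0.0]
opening: 0.748
```

Request:
{"api": "servo_tool", "payload": {
  "increments": [
    [0,0,0,0,0],
    [0,0,0,0,0],
    [0,0,0,0,0],
    [0,0,0,0,0],
    [0,0,0,0,0],
    [0,0,0,0,0],
    [0,0,0,0,0],
    [0,0,0,0,0],
    [0,0,0,0,0],
    [0,0,0,0,0]
  ]
}}

```text
time: 26.65
eef_pos: [0.4953, 0.0131, 0.0616]
tcp_rot: [0.811, 0.586, -0.0, 0.007]
contact_force: [-1.8, -0.6, 5.0]
opening: 0.254
```

Request:
{"api": "servo_tool", "payload": {
  "increments": [
    [0,0,0,0.2,0],
    [0,0,0,0.5,0],
    [0,0,0,0.9,0],
    [0,0,0,1.4,0],
    [0,0,0,2.0,0],
    [0,0,-0.3,2.6,0],
    [0,-0.1,-0.9,3.0,0],
    [0,-0.3,-1.8,3.2,0],
    [0,-0.5,-2.7,3.2,0],
    [0,-0.7,-3.6,3.2,0]
  ]
}}

```text
time: 27.48
eef_pos: [0.4674, -0.1323, 0.1918]
tcp_rot: [0.81, 0.586, 0.0, 0.009]
contact_force: [0.9, -0.1, -2.0]
opening: 0.258
```

Request:
{"api": "servo_tool", "payload": {
  "increments": [
    [0,-0.2,-0.9,0,0],
    [0,-0.4,-1.8,0,0],
    [0,-0.6,-2.7,0,0],
    [0,-0.65,-3.6,0,0],
    [0,-0.65,-4.2,0,0],
    [0,-0.65,-4.2,-0.6,0],
    [0,-0.65,-4.2,-1.3,0],
    [0,-0.65,-4.2,-2.0,0],
    [0,-0.65,-4.2,-2.6,0],
    [0,-0.65,-4.2,-3.0,0]
  ]
}}

```text
time: 28.32
eef_pos: [0.4401, -0.2992, 0.0696]
tcp_rot: [0.81, 0.586, 0.0, 0.007]
contact_force: [-0.5, 0.3, -2.4]
opening: 0.257
```

Request:
{"api": "servo_tool", "payload": {
  "increments": [
    [0,0,0,-0.2,0],
    [0,0,0,-0.35,0],
    [0,0,0,-0.45,0],
    [0,0,0,-0.47,0],
    [0,0,0,-0.47,0],
    [0,0,0,-0.47,0],
    [0.4,0,0,-0.47,0],
    [0.6,0,0,-0.47,0],
    [0.6,0,0,-0.47,0],
    [0.6,0,0,-0.47,0]
  ]
}}

```text
time: 29.15
eef_pos: [0.4404, -0.2996, 0.0514]
tcp_rot: [0.81, 0.586, 0.0, 0.008]
contact_force: [0.6, 0.2, 0.4]
opening: 0.598
```

Request:
{"api": "servo_tool", "payload": {
  "increments": [
    [0.6,0,0,0.3,0],
    [0.6,0,0,0.9,0],
    [0.6,0,0,1.6,0],
    [0.6,0,0,2.4,0],
    [0.6,0,0,3.2,0],
    [0.6,0,0,4.0,0],
    [1,0.1,0.6,4.6,1.4],
    [1,0.3,1.5,5.0,2.8],
    [1,0.5,2.4,5.0,4.2],
    [1,0.7,3.3,5.0,5.6]
  ]
}}

```text
time: 29.98
eef_pos: [0.4693, -0.1669, 0.2548]
tcp_rot: [0.643, 0.766, 0.003, 0.01]
contact_force: [1.1, 1.1, -0.9]
opening: 0.997
```

Request:
{"api": "servo_tool", "payload": {
  "increments": [
    [1,0.2,0.9,0,1.4],
    [1,0.4,1.8,0,2.8],
    [1,0.6,2.7,0,4.2],
    [1,0.8,3.5,0,5.6],
    [1,1.0,4.2,0,7.0],
    [1,1.2,4.5,0,8.4],
    [1,1.2,4.5,0,9.8],
    [1,1.2,4.5,0,11.2],
    [1,1.2,4.5,0,12.6],
    [1,1.2,4.5,0,14.0]
  ]
}}

```text
time: 30.82
eef_pos: [0.5174, 0.0134, 0.256]
tcp_rot: [0.084, 0.996, 0.008, 0.007]
contact_force: [-0.2, 0.5, 0.2]
opening: 1.0
```

Request:
{"api": "servo_tool", "payload": {
  "increments": [
    [1,0,0,0,0.6],
    [1,0,0,0,1],
    [1,0,0,0,1],
    [1,0,0,0,1],
    [1,0,0,0,1],
    [1,0,0,0,1],
    [1,0,0,0,1],
    [1,0,0,0,1],
    [1,0,0,0,1],
    [1,0,0,0,1]
  ]
}}

```text
time: 31.65
eef_pos: [0.5174, 0.0134, 0.256]
tcp_rot: [0.04, 0.999, 0.008, 0.007]
contact_force: [-0.2, -0.9, 0.2]
opening: 0.999
```

```bash
python3 lm.py cast_mid,.033,wrist pad_blue,.01,wrist pad_orange,.01,wrist pad_green,.01,wrist cast_mid,.033,scene incisor_crown,.088,scene mat,0,scene; python3 - <<'E'
from h import *
import glob
p=ctrl.read_camera('wrist')
hsv=cv2.cvtColor(p['frame'],cv2.COLOR_RGB2HSV)
m=ctrl.masks_of(p,'cast_mid')[0];r=m['region'].astype(np.uint8)
cv2.imwrite('pics/cast.png',np.hstack([cv2.resize(p['frame'][100:320,150:420],(440,358),interpolation=2)[:,:,::-1],cv2.resize(r[100:320,150:420]*255,(350,285))[:,:,None].repeat(3,2)[:358].copy() if 0 else cv2.resize(ctrl.read_camera('scene')['frame'][140:270,100:250],(360,358))[:,:,::-1]]))
w=np.array([at_z(p,(b,a),.04)[:2] for a,b in max(cv2.findContours(r,0,1)[0],key=cv2.contourArea).reshape(-1,2)],np.float32)
print(cv2.minAreaRect(w))
for n,lo,hi in(('blue',(105,120,40),(125,255,255)),('orange',(5,150,80),(18,255,255)),('green',(50,120,40),(80,255,255))):
    mm=cv2.inRange(hsv,lo,hi)
    for c in cv2.findContours(mm,0,1)[0]:
        if cv2.contourArea(c)>800:
            w=np.array([at_z(p,(b,a),.013)[:2] for a,b in c.reshape(-1,2)],np.float32);print(n,cv2.minEnclosingCircle(w),cv2.contourArea(c))
E
```

```text
wrist cast_mid 0.88 [204.9 267.5] [0.5597 0.0012 0.033 ]
wrist cast_mid 0.22 [189.3  35.3] [ 0.5149 -0.2862  0.033 ]
wrist pad_blue 0.97 [202.  331.5] [0.5699 0.0873 0.01  ]
wrist pad_orange 0.71 [202. 218.] [ 0.5569 -0.0659  0.01  ]
wrist pad_green 0.76 [150.9 270.2] [0.4945 0.0102 0.01  ]
wrist pad_green 0.42 [187.5  35.1] [ 0.517  -0.3029  0.01  ]
scene cast_mid 0.61 [229.5 294.5] [0.5558 0.005  0.033 ]
scene incisor_crown 0.69 [146.  172.7] [ 0.4272 -0.3031  0.088 ]
scene incisor_crown 0.24 [174.9 154.1] [ 0.5171 -0.3108  0.088 ]
scene mat 0.86 [196.4 163.6] [ 0.5075 -0.3152  0.    ]
32.1 [0.5174 0.0134 0.256 ] {'wrist': 21, 'scene': 22}
((0.5538098812103271, 0.0022253766655921936), (0.04942067712545395, 0.062439341098070145), 88.4433822631836)
blue ((0.5675316452980042, 0.08095519244670868), 0.03319580852985382) 1744.0
blue ((0.35267212986946106, 0.007125489413738251), 0.05682099610567093) 993.5
orange ((0.5544211268424988, -0.06762667745351791), 0.033324215561151505) 1764.0
orange ((0.5319180488586426, 0.316374808549881), 0.03830433636903763) 2507.0
green ((0.8425939083099365, -0.035098206251859665), 0.06116703152656555) 2433.0
green ((0.4912123382091522, 0.012199568562209606), 0.0331605039536953) 2016.0
green ((0.43790116906166077, -0.29846715927124023), 0.02582164853811264) 866.5
```

View pics/cast.png

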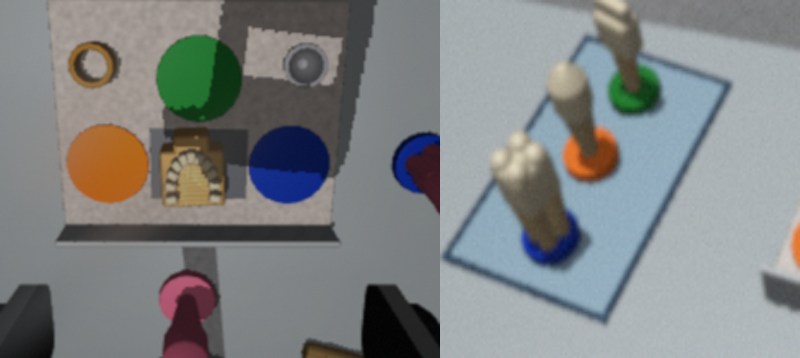

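The rack view shows the three pads free, with circle fits at blue (0.5675,0.0810), orange (0.5544,-0.0676) and green (0.4912,0.0122). The cast at crop (193,180) is nearly square to the tool. All three models stand inside the mat border.

Request:
{"api": "servo_tool", "payload": {
  "increments": [
    [1,0.3,-0.1,-0.5,0.2],
    [1,0.6,-0.2,-1.1,0.4],
    [1,0.9,-0.26,-1.8,0.4],
    [1,1.07,-0.26,-2.5,0.4],
    [1,1.07,-0.26,-3.2,0.4],
    [1,1.07,-0.26,-3.9,0.4],
    [1,1.07,-0.26,-4.5,0.4],
    [1,1.07,-0.26,-4.5,0.4],
    [1,1.07,-0.26,-4.5,0.4],
    [1,1.07,-0.26,-4.5,0.4]
  ],
  "grip_force": 60
}}

```text
time: 33.08
eef_pos: [0.5614, 0.0028, 0.0777]
tcp_rot: [0.023, 1.0, 0.008, 0.008]
contact_force: [-0.5, 0.1, 0.9]
opening: 0.998
```

```bash
python3 lm.py cast_mid,.033,wrist cast_mid,.033,side
```

```text
wrist cast_mid 0.71 [216.2 273.7] [0.5586 0.0009 0.033 ]
side cast_mid 0.74 [244.1 296.2] [ 0.5676 -0.0031  0.033 ]
33.28 [0.5616 0.0027 0.0782] {'wrist': 25, 'side': 26}
```

Request:
{"api": "servo_tool", "payload": {
  "increments": [
    [1,0,0,-0.4,0],
    [1,0,0,-0.8,0],
    [1,0,0,-1.2,0],
    [1,0,0,-1.45,0],
    [1,0,0,-1.58,0],
    [1,0,0,-1.58,0],
    [0,0,0,-1.58,0],
    [0,0,0,-1.58,0],
    [0,0,0,-1.58,0],
    [0,0,0,-1.58,0]
  ]
}}

```text
time: 34.12
eef_pos: [0.5624, 0.0026, 0.016]
tcp_rot: [0.023, 1.0, 0.008, 0.01]
contact_force: [0.7, -0.5, -0.7]
opening: 0.454
```

Request:
{"api": "servo_tool", "payload": {
  "increments": [
    [0,0,0,0,0],
    [0,0,0,0,0],
    [0,0,0,0,0],
    [0,0,0,0,0],
    [0,0,0,0,0],
    [0,0,0,0,0],
    [0,0,0,0,0],
    [0,0,0,0,0],
    [0,0,0,0,0],
    [0,0,0,0,0]
  ]
}}

```text
time: 34.95
eef_pos: [0.5623, 0.0026, 0.0159]
tcp_rot: [0.023, 1.0, 0.008, 0.01]
contact_force: [0.0, -0.5, -0.6]
opening: -0.001
```

```bash
cat > seat.py <<'E'
from h import *
for c in('scene','side','wrist'):
    p=ctrl.read_camera(c);hsv=cv2.cvtColor(p['frame'],cv2.COLOR_RGB2HSV);m=cv2.inRange(hsv,(8,140,80),(28,255,255))
    for k in cv2.findContours(m,0,1)[0]:
        w=np.array([at_z(p,(b,a),.026)[:2] for a,b in k.reshape(-1,2)],np.float32);q,r=cv2.minEnclosingCircle(w)
        if .034<r<.042 and q[1]>.2: print(c,np.round(q,4),round(r,4))
E
python3 seat.py
```

```text
scene [0.5308 0.3088] 0.0372
side [0.529  0.3086] 0.0374
```

```bash
python3 - <<'E'
from h import *
p=ctrl.read_camera('scene');q=ctrl.read_camera('side')
a=cv2.resize(q['frame'][170:300,230:360],(400,400),interpolation=2);b=cv2.resize(p['frame'][140:270,230:360],(400,400),interpolation=2)
cv2.imwrite('pics/cast2.png',np.hstack([b,a])[:,:,::-1])
s=ctrl.get_state()
for pic in(p,q): print(proj(pic,s['eef_pos']),ctrl.landmark_of(pic,'cast_mid'))
E
```

```text
[292.6413915  236.22899147] [{'centre': [228.8, 296.9], 'conf': 0.65}]
[297.36121108 251.96716381] [{'centre': [243.8, 298.3], 'conf': 0.8}]
```

View pics/cast2.png

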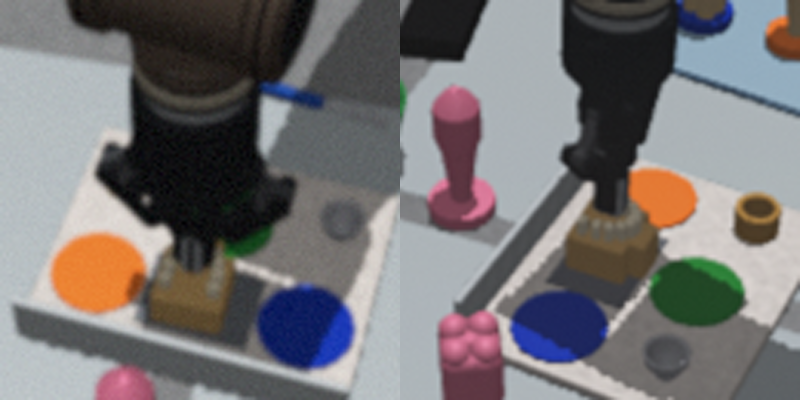

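The fingertips are closed above the palate, at crop (195,265) in the scene view, about 29 mm higher than the reported TCP. The cast has not moved. The fingers therefore end about 29 mm short of the reported TCP, which also explains the first molar miss. I'll grip about 27 mm lower.

Request:
{"api": "servo_tool", "payload": {
  "increments": [
    [0,0,0,0.4,0],
    [0,0,0,0.8,0],
    [0,0,0,1.0,0],
    [1,0,0,1.0,0],
    [1,0,0,1.0,0],
    [1,0,0,1.0,0],
    [1,0,0,1.0,0],
    [1,0,0,1.0,0],
    [1,0,0,1.0,0],
    [1,0,0,1.0,0]
  ]
}}

```text
time: 36.13
eef_pos: [0.5621, 0.0026, 0.0554]
tcp_rot: [0.023, 1.0, 0.008, 0.009]
contact_force: [0.0, -0.3, 0.6]
opening: 0.98
```

Request:
{"api": "servo_tool", "payload": {
  "increments": [
    [1,0,0,-0.3,0],
    [1,0,0,-0.6,0],
    [1,0,0,-0.9,0],
    [1,0,0,-1.1,0],
    [1,0,0,-1.3,0],
    [1,0,0,-1.45,0],
    [1,0,0,-1.55,0],
    [1,0,0,-1.6,0],
    [1,0,0,-1.6,0],
    [1,0,0,-1.6,0]
  ]
}}

```text
time: 36.97
eef_pos: [0.5625, 0.0026, -0.0082]
tcp_rot: [0.023, 1.0, 0.008, 0.01]
contact_force: [0.2, 0.2, -0.0]
opening: 1.003
```

Request:
{"api": "servo_tool", "payload": {
  "increments": [
    [0.6,0,0,0,0],
    [0.3,0,0,0,0],
    [0,0,0,0,0],
    [0,0,0,0,0],
    [0,0,0,0,0],
    [0,0,0,0,0],
    [0,0,0,0,0],
    [0,0,0,0,0],
    [0,0,0,0,0],
    [0,0,0,0,0]
  ]
}}

```text
time: 37.8
eef_pos: [0.5634, 0.0024, -0.0072]
tcp_rot: [0.023, 1.0, 0.008, 0.011]
contact_force: [-0.9, -0.1, 5.4]
opening: 0.56
```

Request:
{"api": "servo_tool", "payload": {
  "increments": [
    [0,0,0,0.2,0],
    [0,0,0,0.5,0],
    [0,0,0,0.9,0],
    [0,0,0,1.4,0],
    [0,0,0,2.0,0],
    [0,0,0,2.6,0],
    [0,0,0,3.2,0],
    [0,0,0,3.8,0],
    [0,0,0,4.2,0],
    [0,0,0,4.2,0]
  ]
}}

```text
time: 38.63
eef_pos: [0.5659, 0.002, 0.1661]
tcp_rot: [0.022, 1.0, 0.007, 0.015]
contact_force: [0.2, 0.3, 0.1]
opening: 0.56
```

Request:
{"api": "servo_tool", "payload": {
  "increments": [
    [0,-0.1,0.4,0,0],
    [0,-0.2,1.2,0,0],
    [0,-0.4,2.1,0,0],
    [0,-0.6,3.0,0,0],
    [0,-0.8,3.9,0,0],
    [0,-0.8,4.8,0,0],
    [0,-0.8,5.7,0,0],
    [0,-0.8,6.6,0,0],
    [0,-0.8,7.3,0,0],
    [0,-0.8,7.6,0,0]
  ]
}}

```text
time: 39.47
eef_pos: [0.5322, 0.3091, 0.1644]
tcp_rot: [0.021, 1.0, 0.007, 0.013]
contact_force: [-0.2, -1.3, -0.7]
opening: 0.56
```

```bash
python3 lm.py cast_mid,.19,wrist cast_mid,.19,scene cast_mid,.19,side; python3 - <<'E'
from h import *
q=ctrl.read_camera('side');p=ctrl.read_camera('scene')
cv2.imwrite('pics/s3.png',np.hstack([cv2.resize(p['frame'][150:300,370:520],(400,400)),cv2.resize(q['frame'][270:420,170:320],(400,400))])[:,:,::-1])
E
```

```text
wrist cast_mid 0.97 [271.3 276.6] [0.5358 0.3081 0.19  ]
scene cast_mid 0.68 [191.7 471.9] [0.5148 0.3126 0.19  ]
side cast_mid 0.85 [288.2 245.8] [0.5418 0.2849 0.19  ]
39.77 [0.5338 0.3045 0.1655] {'wrist': 32, 'scene': 33, 'side': 34}
```

View pics/s3.png

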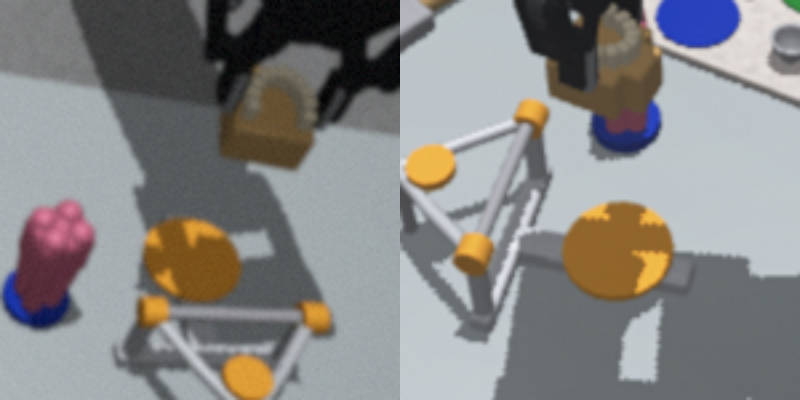

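The cast hangs level and firmly gripped (scene crop (268,135)) over the free plate (crop (192,260)), and the posts and pink molar are clear.

Request:
{"api": "servo_tool", "payload": {
  "increments": [
    [0,0,0.1,-0.5,0],
    [0,0,0.1,-1.1,0],
    [0,0,0.1,-1.7,0],
    [0,0,0.1,-2.3,0],
    [0,0,0.1,-2.8,0],
    [0,0,0.1,-3.2,0],
    [0,0,0.1,-3.4,0],
    [0,0,0.1,-3.5,0],
    [0,0,0.1,-3.5,0],
    [0,0,0.1,-3.5,0]
  ]
}}

```text
time: 40.7
eef_pos: [0.5351, 0.3085, 0.0271]
tcp_rot: [0.024, 1.0, 0.007, 0.015]
contact_force: [0.4, 0.0, -0.6]
opening: 0.556
```

```bash
python3 lm.py cast_mid,.066,scene cast_mid,.066,side cast_mid,.066,wrist
```

```text
scene cast_mid 0.96 [234.6 448.3] [0.5254 0.31   0.066 ]
side cast_mid 0.61 [346.3 244.8] [0.5404 0.3066 0.066 ]
41.0 [0.5346 0.3088 0.0269] {'scene': 37, 'side': 38, 'wrist': 39}
```

Request:
{"api": "servo_tool", "payload": {
  "increments": [
    [0,-0.05,0,-0.15,0],
    [0,-0.05,0,-0.28,0],
    [0,-0.05,0,-0.36,0],
    [0,-0.05,0,-0.4,0],
    [0,-0.05,0,-0.42,0],
    [0,-0.05,0,-0.44,0],
    [0,-0.05,0,-0.44,0],
    [0,-0.05,0,-0.44,0],
    [0,-0.05,0,-0.44,0],
    [0,-0.05,0,-0.44,0]
  ]
}}

```text
time: 41.83
eef_pos: [0.5328, 0.3089, 0.0094]
tcp_rot: [0.023, 1.0, 0.007, 0.016]
contact_force: [0.1, 0.3, -1.4]
opening: 0.561
```

Request:
{"api": "servo_tool", "payload": {
  "increments": [
    [0,0,0,-0.03,0],
    [0,0,0,-0.05,0],
    [0,0,0,-0.05,0],
    [0.6,0,0,-0.05,0],
    [0.65,0,0,-0.05,0],
    [0.8,0,0,-0.05,0],
    [0.9,0,0,-0.05,0],
    [1,0,0,-0.05,0],
    [1,0,0,-0.05,0],
    [1,0,0,-0.05,0]
  ]
}}

```text
time: 42.67
eef_pos: [0.5328, 0.3089, 0.0073]
tcp_rot: [0.023, 1.0, 0.007, 0.016]
contact_force: [0.2, 0.2, -0.2]
opening: 0.998
```

Request:
{"api": "servo_tool", "payload": {
  "increments": [
    [1,0,0,0.3,0],
    [1,0,0,0.8,0],
    [1,0,0,1.5,0],
    [1,0,0,2.2,0],
    [1,0,0,3.0,0],
    [1,0,0,3.8,0],
    [1,0,0,4.5,0],
    [1,-0.2,-0.6,5.0,0],
    [1,-0.4,-1.4,5.0,0],
    [1,-0.6,-2.0,5.0,0]
  ]
}}

```text
time: 43.5
eef_pos: [0.5096, 0.2281, 0.211]
tcp_rot: [0.023, 1.0, 0.008, 0.018]
contact_force: [0.4, 0.4, -0.8]
opening: 1.005
```

```bash
python3 lm.py cast_mid,.049,scene cast_mid,.049,side cast_mid,.049,wrist ; python3 seat.py; python3 - <<'E'
from h import *
q=ctrl.read_camera('side');p=ctrl.read_camera('scene')
cv2.imwrite('pics/s4.png',np.hstack([cv2.resize(p['frame'][180:300,390:510],(400,400),interpolation=2),cv2.resize(q['frame'][300:420,170:290],(400,400),interpolation=2)])[:,:,::-1])
E
```

```text
scene cast_mid 0.87 [240.1 447.4] [0.5269 0.3134 0.049 ]
side cast_mid 0.88 [354.2 248.6] [0.5333 0.308  0.049 ]
43.8 [0.509  0.2295 0.2078] {'scene': 40, 'side': 41, 'wrist': 42}
scene [0.5313 0.307 ] 0.0362
side [0.5281 0.3098] 0.0363
wrist [0.5286 0.308 ] 0.0364
```

View pics/s4.png

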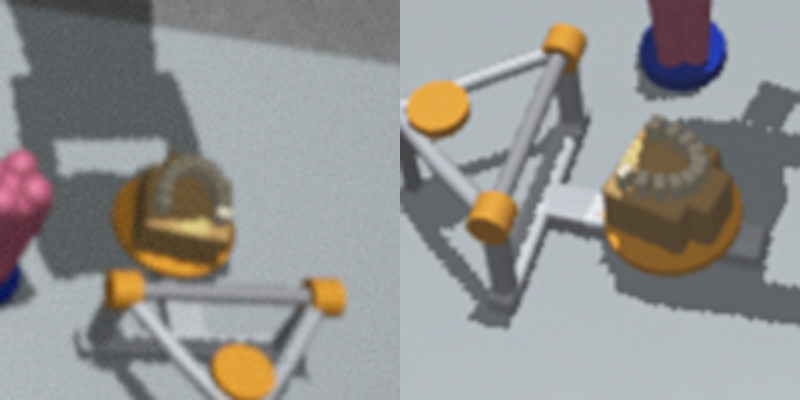

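The cast stands upright on the plate, with its back lower corners near crop (135,252) and (230,275) in the scene view. The fingers are clear. Next is a check of its centring against projected corners.

```bash
python3 - <<'E'
from h import *
q=ctrl.read_camera('side');p=ctrl.read_camera('scene')
t=np.radians(-2.6);R=np.array([[np.cos(t),-np.sin(t)],[np.sin(t),np.cos(t)]])
out=[]
for pic,(r0,c0) in((p,(180,390)),(q,(300,170))):
    im=cv2.resize(pic['frame'][r0:r0+120,c0:c0+120],(400,400),interpolation=2)
    for z in(.026,.058):
        pts=[]
        for x,y in((.029,-.025),(.029,.025),(-.012,.025),(-.012,-.025)):
            w=R@[x,y]+[.5297,.3085];u=(proj(pic,(*w,z))-[c0,r0])*400/120;pts.append(u)
        cv2.polylines(im,[np.int32(pts)],True,(255,0,0),1)
    a=np.linspace(0,6.3,60);pts=[(proj(pic,(.5297+.037*np.cos(k),.3083+.037*np.sin(k),.026))-[c0,r0])*400/120 for k in a]
    cv2.polylines(im,[np.int32(pts)],True,(0,0,255),1);out.append(im)
cv2.imwrite('pics/ov.png',np.hstack(out)[:,:,::-1])
E
```

```text
(no output)
```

View pics/ov.png

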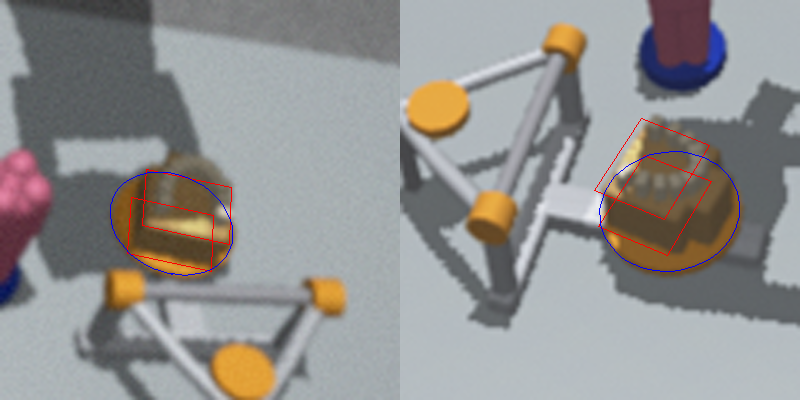

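```bash
python3 - <<'E'
from h import *
p=ctrl.read_camera('wrist')
u=proj(p,(.5297,.3083,.026));c0,r0=int(u[0])-60,int(u[1])-60;print(u)
out=[]
for cx,cy in((.5297,.3083),(.526,.312)):
    im=cv2.resize(p['frame'][max(r0,0):r0+120,max(c0,0):min(c0+120,560)],None,fx=400/120,fy=400/120,interpolation=2)
    r,c=max(r0,0),max(c0,0)
    t=np.radians(-2.6);R=np.array([[np.cos(t),-np.sin(t)],[np.sin(t),np.cos(t)]])
    for z,col in((.026,(255,0,0)),(.058,(255,255,255))):
        pts=[(proj(p,(*(R@[x,y]+[cx,cy]),z))-[c,r])*400/120 for x,y in((.029,-.025),(.029,.025),(-.012,.025),(-.012,-.025))]
        cv2.polylines(im,[np.int32(pts)],True,col,1)
    pts=[(proj(p,(.5297+.037*np.cos(k),.3083+.037*np.sin(k),.026))-[c,r])*400/120 for k in np.linspace(0,6.3,60)]
    cv2.polylines(im,[np.int32(pts)],True,(0,0,255),1);out.append(im)
cv2.imwrite('pics/ov2.png',np.hstack(out)[:,:,::-1])
E
```

```text
[344.89582317 191.04022993]
```

View pics/ov2.png

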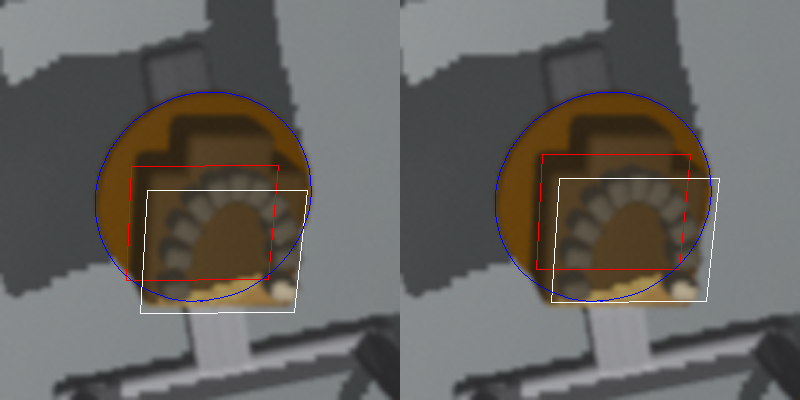

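The overlay shows the cast about 4 mm from the plate centre, near (0.526,0.308), so step 2 holds. Next I'll look at the feet on the mat.

Request:
{"api": "servo_tool", "payload": {
  "increments": [
    [1,-0.1,-0.6,0.4,0],
    [1,-0.2,-1.5,0.8,0],
    [1,-0.3,-2.4,1.2,0],
    [1,-0.4,-3.3,1.6,0],
    [1,-0.5,-4.2,2.0,0],
    [1,-0.6,-5.1,2.3,0],
    [1,-0.6,-6.0,2.3,0],
    [1,-0.6,-6.9,2.3,0],
    [1,-0.6,-7.8,2.3,0],
    [1,-0.6,-8.7,2.3,0]
  ]
}}

```text
time: 45.03
eef_pos: [0.4845, -0.1205, 0.2995]
tcp_rot: [0.023, 1.0, 0.007, 0.016]
contact_force: [0.8, -0.4, 0.2]
opening: 1.001
```

Request:
{"api": "servo_tool", "payload": {
  "increments": [
    [1,0,-0.9,0,-1],
    [1,0,-1.8,0,-2],
    [1,0,-2.7,0,-3],
    [1,0,-3.6,0,-4],
    [1,0,-4.2,0,-4.4],
    [1,0,-4.4,0,-4.4],
    [1,0,-4.4,0,-4.4],
    [1,0,-4.4,0,-4.4],
    [1,0,-4.4,0,-4.4],
    [1,0,-4.4,0,-4.4]
  ]
}}

```text
time: 45.87
eef_pos: [0.4848, -0.295, 0.2998]
tcp_rot: [0.212, 0.977, 0.004, 0.017]
contact_force: [-0.2, 0.6, 0.5]
opening: 0.997
```

```bash
python3 lm.py molar_crown,.088,wrist canine_crown,.088,wrist incisor_crown,.088,wrist molar_crown,.088,scene canine_crown,.088,scene incisor_crown,.088,scene; cat > feet.py <<'E'
from h import *
import sys
zf=float(sys.argv[1]) if len(sys.argv)>1 else .015
for c in('wrist','scene','side'):
    p=ctrl.read_camera(c)
    hsv=cv2.cvtColor(p['frame'],cv2.COLOR_RGB2HSV)
    for n,lo,hi in(('blue',(110,130,40),(125,255,255)),('orange',(5,150,80),(18,255,255)),('green',(50,120,40),(80,255,255))):
        mm=cv2.morphologyEx(cv2.inRange(hsv,lo,hi),cv2.MORPH_OPEN,np.ones((2,2),np.uint8))
        for k in cv2.findContours(mm,0,1)[0]:
            w=np.array([at_z(p,(b,a),zf)[:2] for a,b in k.reshape(-1,2)],np.float32);q,r=cv2.minEnclosingCircle(w)
            if .02<r<.045: print(c,n,np.round(q,4),round(r,4),cv2.contourArea(k))
E
python3 feet.py
```

```text
wrist molar_crown 0.88 [256.4 294.4] [ 0.6012 -0.3194  0.088 ]
wrist canine_crown 0.62 [221.3 534.2] [ 0.6852 -0.0182  0.088 ]
wrist incisor_crown 0.98 [135.1 251.8] [ 0.4361 -0.3019  0.088 ]
scene molar_crown 0.67 [239.2 390.4] [0.5752 0.1949 0.088 ]
scene molar_crown 0.58 [203.5 138.1] [ 0.5961 -0.3129  0.088 ]
scene molar_crown 0.3 [245.1 327.1] [0.6135 0.0786 0.088 ]
scene canine_crown 0.85 [173.7 152.8] [ 0.5144 -0.3149  0.088 ]
scene canine_crown 0.58 [267. 272.] [ 0.681  -0.0128  0.088 ]
scene incisor_crown 0.79 [151.  172.7] [ 0.4419 -0.2974  0.088 ]
46.27 [ 0.4846 -0.2963  0.2996] {'wrist': 51, 'scene': 52}
wrist blue [ 0.5979 -0.317 ] 0.0259 277.0
wrist blue [0.568  0.0783] 0.0329 1239.5
wrist orange [ 0.514  -0.3126] 0.0251 473.5
wrist orange [ 0.5553 -0.0686] 0.0338 1748.5
wrist green [ 0.4388 -0.2969] 0.025 326.5
wrist green [0.4922 0.0115] 0.0331 2088.5
scene blue [0.5837 0.1969] 0.0248 132.5
scene blue [0.5703 0.0833] 0.0323 589.0
scene blue [ 0.6037 -0.3113] 0.0266 130.5
scene orange [0.5265 0.3116] 0.0365 193.0
scene orange [ 0.5571 -0.0646] 0.032 536.5
scene orange [ 0.5177 -0.3063] 0.0268 220.0
scene green [0.4943 0.0159] 0.0311 460.5
scene green [ 0.4423 -0.2915] 0.0267 178.5
side blue [0.57   0.2019] 0.0268 165.0
side blue [0.5648 0.0834] 0.0335 514.5
side blue [ 0.5918 -0.3082] 0.0278 68.5
side blue [ 0.803  -0.5483] 0.0208 10.5
side blue [ 0.8679 -0.8105] 0.0339 61.0
side blue [ 1.1398 -1.0386] 0.0213 6.5
side blue [ 1.0732 -1.4263] 0.0217 7.0
side blue [ 1.1915 -1.4175] 0.0288 10.5
side blue [ 1.1531 -1.6979] 0.0418 22.5
side blue [ 1.2063 -1.663 ] 0.033 6.5
side blue [ 1.2428 -1.6484] 0.0349 13.0
side orange [0.5299 0.3038] 0.0367 255.5
side orange [ 0.5511 -0.0646] 0.0331 390.5
side orange [ 0.5087 -0.3053] 0.0291 136.0
side green [0.4881 0.0158] 0.0321 448.5
side green [ 0.4349 -0.2901] 0.0285 131.5
```

Request:
{"api": "servo_tool", "payload": {
  "increments": [
    [1,0.8,-0.15,-0.4,0],
    [1,1.6,-0.3,-1.0,0],
    [1,2.4,-0.45,-1.7,0],
    [1,2.83,-0.57,-2.4,0],
    [1,2.83,-0.57,-3.1,0],
    [1,2.83,-0.57,-3.5,0],
    [1,2.83,-0.57,-3.8,0],
    [1,2.83,-0.57,-3.8,0],
    [1,2.83,-0.57,-3.8,0],
    [1,2.83,-0.57,-3.8,0]
  ],
  "grip_force": 60
}}

```text
time: 47.25
eef_pos: [0.5985, -0.3201, 0.1497]
tcp_rot: [0.214, 0.977, 0.003, 0.018]
contact_force: [0.4, -1.2, -0.5]
opening: 1.002
```

Request:
{"api": "servo_tool", "payload": {
  "increments": [
    [1,0,0,-0.6,0],
    [1,0,0,-1.2,0],
    [1,0,0,-1.8,0],
    [1,0,0,-2.3,0],
    [1,0,0,-2.55,0],
    [1,0,0,-2.6,0],
    [1,0,0,-2.6,0],
    [0,0,0,-2.6,0],
    [0,0,0,-2.6,0],
    [0,0,0,-2.6,0]
  ]
}}

```text
time: 48.08
eef_pos: [0.5996, -0.3209, 0.0478]
tcp_rot: [0.213, 0.977, 0.002, 0.02]
contact_force: [0.2, -0.8, -0.2]
opening: 0.602
```

Request:
{"api": "servo_tool", "payload": {
  "increments": [
    [0,0,0,0,0],
    [0,0,0,0,0],
    [0,0,0,0,0],
    [0,0,0,0,0],
    [0,0,0,0,0],
    [0,0,0,0,0],
    [0,0,0,0,0],
    [0,0,0,0,0],
    [0,0,0,0,0],
    [0,0,0,0,0]
  ]
}}

```text
time: 48.92
eef_pos: [0.6004, -0.3213, 0.049]
tcp_rot: [0.213, 0.977, 0.002, 0.021]
contact_force: [-0.0, -0.1, 5.8]
opening: 0.429
```

Request:
{"api": "servo_tool", "payload": {
  "increments": [
    [0,0,0,0.2,0],
    [0,0,0,0.5,0],
    [0,0,0,0.9,0],
    [0,0,0,1.4,0],
    [0,0,0.2,2.0,0],
    [0,-0.1,0.7,2.5,0],
    [0,-0.2,1.4,2.8,0],
    [0,-0.3,2.2,3.0,0],
    [0,-0.4,3.1,3.0,0],
    [0,-0.5,4.0,3.0,0]
  ]
}}

```text
time: 49.75
eef_pos: [0.58, -0.1604, 0.1702]
tcp_rot: [0.214, 0.977, 0.002, 0.021]
contact_force: [1.1, 0.5, -1.4]
opening: 0.431
```

Request:
{"api": "servo_tool", "payload": {
  "increments": [
    [0,-0.1,0.9,0,0],
    [0,-0.2,1.8,0,0],
    [0,-0.2,2.7,0,0],
    [0,-0.2,3.6,0,0],
    [0,-0.2,4.5,0,0],
    [0,-0.2,5.3,0,0],
    [0,-0.2,5.7,-0.3,0],
    [0,-0.2,5.7,-0.8,0],
    [0,-0.2,5.7,-1.3,0],
    [0,-0.2,5.7,-1.7,0]
  ]
}}

```text
time: 50.58
eef_pos: [0.5709, 0.0684, 0.1009]
tcp_rot: [0.213, 0.977, 0.002, 0.021]
contact_force: [-0.2, 0.2, -1.6]
opening: 0.432
```

Request:
{"api": "servo_tool", "payload": {
  "increments": [
    [0,0,0.2,-0.2,0],
    [0,0,0.32,-0.4,0],
    [0,0,0.32,-0.6,0],
    [0,0,0.32,-0.75,0],
    [0,0,0.32,-0.88,0],
    [0,0,0.32,-0.95,0],
    [0,0,0.32,-0.98,0],
    [0,0,0.32,-0.98,0],
    [0,0,0.32,-0.98,0],
    [0,0,0.32,-0.98,0]
  ]
}}

```text
time: 51.42
eef_pos: [0.5713, 0.0811, 0.0622]
tcp_rot: [0.213, 0.977, 0.002, 0.021]
contact_force: [-0.7, 0.3, -2.0]
opening: 0.432
```

```bash
python3 feet.py .027 | grep -v "side blue \[.*-[01]\.[0-9]*\]" | grep blue; python3 lm.py molar_crown,.1,scene molar_crown,.1,side
```

```text
wrist blue [0.564  0.0837] 0.0313 3137.5
wrist blue [0.571  0.1883] 0.0246 1591.0
scene blue [0.5913 0.1945] 0.0251 130.0
scene blue [0.5778 0.0834] 0.0317 323.5
scene blue [ 0.3693 -0.0049] 0.0365 84.0
side blue [0.5661 0.2116] 0.0257 164.0
side blue [0.5599 0.0946] 0.0324 332.0
scene molar_crown 0.98 [223.9 334.9] [0.5706 0.0862 0.1   ]
scene molar_crown 0.65 [238.9 393.5] [0.5814 0.1987 0.1   ]
scene molar_crown 0.4 [228.9 264. ] [ 0.6104 -0.0447  0.1   ]
side molar_crown 0.85 [243.8 281.8] [0.5684 0.0755 0.1   ]
side molar_crown 0.68 [288.7 253.5] [0.569  0.2077 0.1   ]
51.77 [0.5709 0.0812 0.0618] {'scene': 59, 'side': 60}
```

Request:
{"api": "servo_tool", "payload": {
  "increments": [
    [0,0,0,-0.04,0],
    [0,0,0,-0.08,0],
    [0,0,0,-0.1,0],
    [0,0,0,-0.1,0],
    [0.5,0,0,-0.1,0],
    [0.55,0,0,-0.1,0],
    [0.65,0,0,-0.1,0],
    [0.8,0,0,-0.1,0],
    [1,0,0,-0.1,0],
    [1,0,0,-0.1,0]
  ]
}}

```text
time: 52.6
eef_pos: [0.5708, 0.0811, 0.0576]
tcp_rot: [0.213, 0.977, 0.002, 0.021]
contact_force: [1.0, 0.5, 0.2]
opening: 1.002
```

Request:
{"api": "servo_tool", "payload": {
  "increments": [
    [1,0,0,0.2,0],
    [1,0,0,0.7,0],
    [1,0,0,1.4,0],
    [1,0,0,2.1,0],
    [1,0,0,2.9,0],
    [1,0,0,3.7,0],
    [1,-0.2,-0.6,4.4,1],
    [1,-0.4,-1.4,4.6,2],
    [1,-0.6,-2.3,4.6,3],
    [1,-0.8,-3.2,4.6,3.9]
  ]
}}

```text
time: 53.43
eef_pos: [0.5391, -0.0479, 0.2442]
tcp_rot: [0.042, 0.999, 0.005, 0.022]
contact_force: [1.4, -0.2, 0.1]
opening: 0.998
```

```bash
python3 lm.py molar_crown,.098,wrist molar_crown,.098,scene molar_crown,.098,side; python3 feet.py .013 | grep "wrist"; python3 feet.py .025 | grep "wrist blue"
```

```text
wrist molar_crown 0.94 [199.8 403.3] [0.5691 0.0831 0.098 ]
wrist molar_crown 0.78 [195.5 504.2] [0.5735 0.188  0.098 ]
scene molar_crown 0.91 [226.9 334.8] [0.5762 0.087  0.098 ]
scene molar_crown 0.61 [240.8 392.4] [0.5847 0.1972 0.098 ]
scene molar_crown 0.51 [242.2 447. ] [0.5665 0.2973 0.098 ]
side molar_crown 0.67 [247.1 280.2] [0.5684 0.0837 0.098 ]
side molar_crown 0.64 [288.1 256.1] [0.5661 0.2029 0.098 ]
53.73 [ 0.5389 -0.046   0.2418] {'wrist': 61, 'scene': 62, 'side': 63}
wrist blue [0.5761 0.192 ] 0.026 492.5
wrist blue [0.5688 0.0818] 0.0332 1170.0
wrist orange [ 0.5556 -0.0671] 0.0333 2005.5
wrist orange [ 0.5152 -0.3127] 0.0255 656.0
wrist orange [0.5355 0.3047] 0.0343 439.5
wrist green [0.4924 0.0135] 0.0331 2342.5
wrist green [ 0.439  -0.2977] 0.0258 1058.5
wrist blue [0.572 0.185] 0.0251 480.0
wrist blue [0.5654 0.0781] 0.0323 1176.0
```

Request:
{"api": "servo_tool", "payload": {
  "increments": [
    [1,-0.1,-0.9,0,0],
    [1,-0.2,-1.8,0,0],
    [1,-0.3,-2.7,0,0],
    [1,-0.4,-3.6,0,0],
    [1,-0.5,-4.5,0,0],
    [1,-0.57,-5.4,0,0],
    [1,-0.57,-6.2,-0.5,0],
    [1,-0.57,-6.7,-1.2,0],
    [1,-0.57,-6.7,-1.9,0],
    [1,-0.57,-6.7,-2.3,0]
  ]
}}

```text
time: 54.87
eef_pos: [0.5147, -0.3141, 0.1456]
tcp_rot: [0.045, 0.999, 0.007, 0.018]
contact_force: [-0.7, 0.5, -0.7]
opening: 0.996
```

Request:
{"api": "servo_tool", "payload": {
  "increments": [
    [1,0,0,0,0],
    [1,0,0,0,0],
    [1,0,0,0,0],
    [1,0,0,0,0],
    [1,0,0,0,0],
    [1,0,0,0,0],
    [1,0,0,0,0],
    [1,0,0,0,0],
    [1,0,0,0,0],
    [1,0,0,0,0]
  ]
}}

```text
time: 55.7
eef_pos: [0.5146, -0.3141, 0.1457]
tcp_rot: [0.045, 0.999, 0.007, 0.018]
contact_force: [-0.1, -0.1, 0.1]
opening: 1.0
```

Request:
{"api": "servo_tool", "payload": {
  "increments": [
    [1,0.03,-0.04,-0.6,0],
    [1,0.03,-0.04,-1.2,0],
    [1,0.03,-0.04,-1.8,0],
    [1,0.03,-0.04,-2.3,0],
    [1,0.03,-0.04,-2.53,0],
    [1,0.03,-0.04,-2.57,0],
    [1,0.03,-0.04,-2.57,0],
    [0,0.03,-0.04,-2.57,0],
    [0,0.03,-0.04,-2.57,0],
    [0,0.03,-0.04,-2.57,0]
  ]
}}

```text
time: 56.53
eef_pos: [0.5168, -0.3165, 0.0446]
tcp_rot: [0.045, 0.999, 0.006, 0.019]
contact_force: [-0.7, 0.0, 0.2]
opening: 0.599
```

Request:
{"api": "servo_tool", "payload": {
  "increments": [
    [0,0,0,0,0],
    [0,0,0,0,0],
    [0,0,0,0,0],
    [0,0,0,0,0],
    [0,0,0,0,0],
    [0,0,0,0,0],
    [0,0,0,0,0],
    [0,0,0,0,0],
    [0,0,0,0,0],
    [0,0,0,0,0]
  ]
}}

```text
time: 57.37
eef_pos: [0.5177, -0.3168, 0.0461]
tcp_rot: [0.045, 0.999, 0.005, 0.02]
contact_force: [-0.6, 1.2, 5.9]
opening: 0.389
```

Request:
{"api": "servo_tool", "payload": {
  "increments": [
    [0,0,0,0.2,0],
    [0,0,0,0.5,0],
    [0,0,0,0.9,0],
    [0,0,0,1.4,0],
    [0,0,0.2,2.0,0],
    [0,0.1,0.7,2.4,0],
    [0,0.2,1.4,2.6,0],
    [0,0.4,2.2,2.6,0],
    [0,0.6,3.1,2.6,0],
    [0,0.8,4.0,2.6,0]
  ]
}}

```text
time: 58.2
eef_pos: [0.5496, -0.1558, 0.151]
tcp_rot: [0.046, 0.999, 0.005, 0.02]
contact_force: [0.9, 0.1, -2.9]
opening: 0.387
```

Request:
{"api": "servo_tool", "payload": {
  "increments": [
    [0,0.1,0.9,0,0],
    [0,0.15,1.7,0,0],
    [0,0.15,2.2,0,0],
    [0,0.15,2.3,-0.4,0],
    [0,0.15,2.3,-0.9,0],
    [0,0.15,2.3,-1.3,0],
    [0,0.15,2.3,-1.7,0],
    [0,0.15,2.3,-1.9,0],
    [0,0.15,2.3,-2.0,0],
    [0,0.15,2.3,-2.0,0]
  ]
}}

```text
time: 59.03
eef_pos: [0.555, -0.0638, 0.0703]
tcp_rot: [0.046, 0.999, 0.005, 0.02]
contact_force: [0.2, 0.2, -1.7]
opening: 0.389
```

Request:
{"api": "servo_tool", "payload": {
  "increments": [
    [0,0.04,-0.07,-0.05,0],
    [0,0.04,-0.14,-0.1,0],
    [0,0.04,-0.14,-0.16,0],
    [0,0.04,-0.14,-0.22,0],
    [0,0.04,-0.14,-0.27,0],
    [0,0.04,-0.14,-0.3,0],
    [0,0.04,-0.14,-0.3,0],
    [0,0.04,-0.14,-0.3,0],
    [0,0.04,-0.14,-0.3,0],
    [0,0.04,-0.14,-0.3,0]
  ]
}}

```text
time: 59.87
eef_pos: [0.5568, -0.0694, 0.0585]
tcp_rot: [0.046, 0.999, 0.005, 0.02]
contact_force: [-0.1, -0.4, -1.3]
opening: 0.386
```

```bash
python3 lm.py canine_crown,.1,scene canine_crown,.1,side
```

```text
scene canine_crown 0.79 [204.3 256.6] [ 0.5563 -0.0732  0.1   ]
scene canine_crown 0.6 [270.6 274.1] [ 0.6935 -0.0057  0.1   ]
scene canine_crown 0.23 [244.6 328.8] [0.6192 0.0818 0.1   ]
side canine_crown 0.94 [201.9 311.8] [ 0.5603 -0.0772  0.1   ]
side canine_crown 0.72 [207.7 248. ] [ 0.6828 -0.0044  0.1   ]
side canine_crown 0.45 [274.1 282.9] [0.5335 0.1528 0.1   ]
60.07 [ 0.5567 -0.0694  0.0584] {'scene': 70, 'side': 71}
```

Request:
{"api": "servo_tool", "payload": {
  "increments": [
    [0,0,0.05,-0.03,0],
    [0,0,0.05,-0.06,0],
    [0,0,0.05,-0.09,0],
    [0,0,0.05,-0.09,0],
    [0.45,0,0.05,-0.09,0],
    [0.5,0,0.05,-0.09,0],
    [0.6,0,0.05,-0.09,0],
    [0.8,0,0.05,-0.09,0],
    [1,0,0.05,-0.09,0],
    [1,0,0.05,-0.09,0]
  ]
}}

```text
time: 60.9
eef_pos: [0.5566, -0.0675, 0.0547]
tcp_rot: [0.046, 0.999, 0.005, 0.02]
contact_force: [0.4, 0.4, 0.2]
opening: 0.989
```

Request:
{"api": "servo_tool", "payload": {
  "increments": [
    [1,0,0,0.2,0],
    [1,0,0,0.7,0],
    [1,0,0,1.4,0],
    [1,0,0,2.1,0],
    [1,0,0,2.9,0],
    [1,0,0,3.7,0],
    [1,-0.3,-0.6,4.2,-1.4],
    [1,-0.6,-1.4,4.2,-2.8],
    [1,-0.9,-2.2,4.2,-4.2],
    [1,-1.2,-3.0,4.2,-5.6]
  ]
}}

```text
time: 61.73
eef_pos: [0.5083, -0.1886, 0.2244]
tcp_rot: [0.288, 0.957, -0.0, 0.021]
contact_force: [0.6, -0.4, -0.0]
opening: 0.999
```

Request:
{"api": "servo_tool", "payload": {
  "increments": [
    [1,-0.2,-0.8,0,-1.4],
    [1,-0.4,-1.6,0,-2.8],
    [1,-0.7,-2.3,0,-4.2],
    [1,-1.0,-2.8,0,-5.6],
    [1,-1.3,-3.0,0,-7.0],
    [1,-1.5,-3.0,0,-8.4],
    [1,-1.6,-3.0,0,-9.8],
    [1,-1.6,-3.0,0,-11.2],
    [1,-1.6,-3.0,0,-12.6],
    [1,-1.6,-3.0,0,-14.0]
  ]
}}

```text
time: 62.57
eef_pos: [0.4441, -0.3087, 0.2251]
tcp_rot: [0.787, 0.616, -0.012, 0.018]
contact_force: [0.4, -0.4, -0.8]
opening: 0.997
```

```bash
python3 lm.py canine_crown,.098,wrist canine_crown,.098,scene canine_crown,.098,side incisor_crown,.088,wrist incisor_crown,.088,scene; python3 feet.py .025 | grep "orange"; python3 feet.py .015|grep green
```

```text
scene canine_crown 0.85 [203.1 261.3] [ 0.5499 -0.0652  0.098 ]
scene canine_crown 0.56 [269.4 270.7] [ 0.6914 -0.0125  0.098 ]
side canine_crown 0.55 [207.3 312.1] [ 0.5538 -0.0617  0.098 ]
side canine_crown 0.55 [205.9 249.8] [ 0.6831 -0.0139  0.098 ]
wrist incisor_crown 0.55 [174.7 264.6] [ 0.4368 -0.2964  0.088 ]
scene incisor_crown 0.98 [149.3 175.7] [ 0.4356 -0.2927  0.088 ]
62.97 [ 0.4443 -0.3085  0.2245] {'wrist': 72, 'scene': 73, 'side': 74}
scene orange [0.5333 0.3086] 0.0361 190.0
scene orange [ 0.5636 -0.0629] 0.0315 443.0
side orange [0.5264 0.3099] 0.0362 252.5
side orange [ 0.5472 -0.0544] 0.0327 325.5
wrist green [ 0.4387 -0.2987] 0.0256 651.0
scene green [0.4946 0.0159] 0.031 459.0
scene green [ 0.4425 -0.2913] 0.0269 178.5
side green [0.4881 0.0158] 0.0321 448.0
side green [ 0.434  -0.2908] 0.0285 128.5
```

Request:
{"api": "servo_tool", "payload": {
  "increments": [
    [1,-0.1,0.2,-0.3,-0.5],
    [1,-0.1,0.22,-0.8,-0.85],
    [1,-0.1,0.22,-1.4,-0.85],
    [1,-0.1,0.22,-2.0,-0.85],
    [1,-0.1,0.22,-2.6,-0.85],
    [1,-0.1,0.22,-3.2,-0.85],
    [1,-0.1,0.22,-3.8,-0.85],
    [1,-0.1,0.22,-4.2,-0.85],
    [1,-0.1,0.22,-4.33,-0.85],
    [1,-0.1,0.22,-4.33,-0.85]
  ]
}}

```text
time: 64.1
eef_pos: [0.4393, -0.2989, 0.0495]
tcp_rot: [0.808, 0.589, -0.013, 0.015]
contact_force: [0.1, 0.3, 0.2]
opening: 1.001
```

Request:
{"api": "servo_tool", "payload": {
  "increments": [
    [1,0,0,0,0],
    [1,0,0,0,0],
    [0,0,0,0,0],
    [0,0,0,0,0],
    [0,0,0,0,0],
    [0,0,0,0,0],
    [0,0,0,0,0],
    [0,0,0,0,0],
    [0,0,0,0,0],
    [0,0,0,0,0]
  ]
}}

```text
time: 64.93
eef_pos: [0.4392, -0.299, 0.05]
tcp_rot: [0.808, 0.589, -0.014, 0.015]
contact_force: [-3.7, 1.2, 4.7]
opening: 0.265
```

Request:
{"api": "servo_tool", "payload": {
  "increments": [
    [0,0,0,0,0],
    [0,0,0,0,0],
    [0,0,0,0,0],
    [0,0,0,0,0],
    [0,0,0,0,0],
    [0,0,0,0,0],
    [0,0,0,0,0],
    [0,0,0,0,0],
    [0,0,0,0,0],
    [0,0,0,0,0]
  ]
}}

```text
time: 65.77
eef_pos: [0.4392, -0.299, 0.05]
tcp_rot: [0.808, 0.589, -0.014, 0.015]
contact_force: [-2.1, 0.6, 3.5]
opening: 0.26
```

Request:
{"api": "servo_tool", "payload": {
  "increments": [
    [0,0,0,0.2,0],
    [0,0,0,0.5,0],
    [0,0,0,0.9,0],
    [0,0,0,1.4,0],
    [0,0,0,2.0,0],
    [0,0.1,0.4,2.7,0],
    [0,0.2,1.1,3.3,0],
    [0,0.3,1.9,3.6,0],
    [0,0.4,2.8,3.6,0],
    [0,0.5,3.7,3.6,0]
  ]
}}

```text
time: 66.6
eef_pos: [0.4601, -0.1501, 0.1964]
tcp_rot: [0.808, 0.589, -0.012, 0.017]
contact_force: [1.2, 0.5, -1.9]
opening: 0.258
```

Request:
{"api": "servo_tool", "payload": {
  "increments": [
    [0,0.1,0.9,0,0],
    [0,0.2,1.8,0,0],
    [0,0.3,2.7,0,0],
    [0,0.5,3.6,0,0],
    [0,0.7,4.1,0,0],
    [0,0.82,4.2,0,0],
    [0,0.82,4.2,-0.4,0],
    [0,0.82,4.2,-0.9,0],
    [0,0.82,4.2,-1.4,0],
    [0,0.82,4.2,-1.9,0]
  ]
}}

```text
time: 67.43
eef_pos: [0.4933, 0.0173, 0.1202]
tcp_rot: [0.808, 0.589, -0.012, 0.018]
contact_force: [0.2, -0.5, -1.3]
opening: 0.258
```

Request:
{"api": "servo_tool", "payload": {
  "increments": [
    [0,0,0,-0.4,0],
    [0,0,0,-0.7,0],
    [0,0,0,-0.9,0],
    [0,0,0,-0.9,0],
    [0,0,0,-0.9,0],
    [0,0,0,-0.9,0],
    [0,0,0,-0.9,0],
    [0,0,0,-0.9,0],
    [0,0,0,-0.9,0],
    [0,0,0,-0.9,0]
  ]
}}

```text
time: 68.27
eef_pos: [0.4936, 0.0174, 0.0846]
tcp_rot: [0.808, 0.589, -0.012, 0.018]
contact_force: [-0.0, 0.6, -2.0]
opening: 0.268
```

```bash
python3 lm.py incisor_crown,.11,scene incisor_crown,.11,side canine_crown,.098,wrist; python3 feet.py .025|grep wrist
```

```text
scene incisor_crown 0.66 [180.1 308.7] [0.4809 0.0183 0.11  ]
side incisor_crown 0.64 [227.  326.1] [0.4994 0.0033 0.11  ]
wrist canine_crown 0.57 [339.8 407.8] [ 0.5536 -0.0647  0.098 ]
68.57 [0.4932 0.0174 0.0842] {'scene': 81, 'side': 82, 'wrist': 83}
wrist blue [0.5659 0.0811] 0.0319 2950.5
wrist orange [ 0.5531 -0.0608] 0.0322 3163.0
wrist green [0.4944 0.0153] 0.0327 3261.5
```

Request:
{"api": "servo_tool", "payload": {
  "increments": [
    [0,0,-0.06,-0.15,0],
    [0,-0.02,-0.12,-0.3,0],
    [0,-0.02,-0.12,-0.42,0],
    [0,-0.02,-0.12,-0.5,0],
    [0,-0.02,-0.12,-0.55,0],
    [0,-0.02,-0.12,-0.58,0],
    [0,-0.02,-0.12,-0.58,0],
    [0,-0.02,-0.12,-0.58,0],
    [0,-0.02,-0.12,-0.58,0],
    [0,-0.02,-0.12,-0.58,0]
  ]
}}

```text
time: 69.55
eef_pos: [0.4927, 0.0126, 0.0612]
tcp_rot: [0.808, 0.589, -0.012, 0.018]
contact_force: [0.5, -0.6, -1.6]
opening: 0.266
```

Request:
{"api": "servo_tool", "payload": {
  "increments": [
    [0,0,0,-0.02,0],
    [0,0,0,-0.04,0],
    [0,0,0,-0.04,0],
    [0.3,0,0,-0.04,0],
    [0.35,0,0,-0.04,0],
    [0.45,0,0,-0.04,0],
    [0.6,0,0,-0.04,0],
    [0.7,0,0,-0.04,0],
    [0.7,0,0,-0.04,0],
    [0.7,0,0,-0.04,0]
  ]
}}

```text
time: 70.38
eef_pos: [0.4928, 0.0126, 0.0597]
tcp_rot: [0.808, 0.589, -0.012, 0.018]
contact_force: [-0.0, -0.3, -0.3]
opening: 0.702
```

Request:
{"api": "servo_tool", "payload": {
  "increments": [
    [0.7,0,0,0.2,0],
    [0.7,0,0,0.7,0],
    [0.7,0,0,1.4,0],
    [0.7,0,0,2.1,0],
    [0.7,0,0,2.9,0],
    [0.7,0,0,3.7,0],
    [0.7,0,0,4.4,0],
    [0.7,0,0,5.2,0],
    [0.7,0,0,6.0,0],
    [0.7,0,0,6.0,0]
  ]
}}

```text
time: 71.22
eef_pos: [0.4958, 0.0121, 0.3089]
tcp_rot: [0.808, 0.589, -0.007, 0.023]
contact_force: [-0.4, 0.5, 1.8]
opening: 0.696
```

```bash
for i in 1; do python3 lm.py molar_crown,.098,wrist canine_crown,.098,wrist incisor_crown,.098,wrist canine_crown,.098,scene molar_crown,.098,scene incisor_crown,.098,scene cast_mid,.049,scene incisor_crown,.098,side canine_crown,.098,side molar_crown,.098,side cast_mid,.049,side; done; python3 feet.py .013|grep wrist; python3 - <<'E'
from h import *
p=ctrl.read_camera('wrist');q=ctrl.read_camera('scene')
cv2.imwrite('pics/fin.png',np.hstack([cv2.resize(p['frame'][60:400,100:440],(400,400)),cv2.resize(q['frame'][150:310,220:500],(400,229),interpolation=2)[:229].repeat(1,0) if 0 else cv2.copyMakeBorder(cv2.resize(q['frame'][150:310,220:500],(400,229),interpolation=2),0,171,0,0,0)])[:,:,::-1])
E
```

```text
wrist molar_crown 0.77 [ 88.4 316.2] [0.5714 0.0835 0.098 ]
wrist canine_crown 0.82 [138.5 426.9] [ 0.6817 -0.0098  0.098 ]
wrist canine_crown 0.76 [212.4 333.1] [ 0.5528 -0.0649  0.098 ]
wrist canine_crown 0.71 [320.6 335.8] [ 0.5152 -0.2273  0.098 ]
wrist incisor_crown 0.93 [171.4 265.7] [0.4883 0.0118 0.098 ]
scene canine_crown 0.97 [205.2 258.1] [ 0.5564 -0.0702  0.098 ]
scene canine_crown 0.77 [268.  270.4] [ 0.6888 -0.0137  0.098 ]
scene canine_crown 0.4 [197.5 163.5] [ 0.5775 -0.2628  0.098 ]
scene molar_crown 0.91 [239.7 390.1] [0.5832 0.1929 0.098 ]
scene molar_crown 0.83 [223.3 335.9] [0.5674 0.0879 0.098 ]
scene incisor_crown 0.8 [184.9 305.6] [0.4849 0.0131 0.098 ]
scene incisor_crown 0.4 [240.  449.1] [0.5607 0.3012 0.098 ]
scene cast_mid 0.63 [240.7 448.1] [0.5281 0.3148 0.049 ]
side incisor_crown 0.73 [234.2 329.2] [0.49  0.009 0.098]
side incisor_crown 0.49 [352.4 246.9] [0.5199 0.3367 0.098 ]
side canine_crown 0.91 [207.8 248.9] [ 0.682  -0.0071  0.098 ]
side canine_crown 0.9 [206.  307.9] [ 0.564  -0.0625  0.098 ]
side molar_crown 0.68 [246.1 280.4] [0.5692 0.0809 0.098 ]
side molar_crown 0.68 [287.1 254.6] [0.5697 0.2017 0.098 ]
side cast_mid 0.7 [352.  249.1] [0.5345 0.3035 0.049 ]
side cast_mid 0.3 [235.8 326. ] [ 0.5105 -0.0369  0.049 ]
side cast_mid 0.29 [230.4 313.4] [ 0.5425 -0.0434  0.049 ]
71.92 [0.4927 0.0125 0.2995] {'wrist': 87, 'scene': 88, 'side': 89}
wrist blue [0.5684 0.0793] 0.0332 765.0
wrist blue [0.5753 0.1857] 0.0239 378.5
wrist orange [ 0.5554 -0.0701] 0.0333 983.5
wrist green [0.4926 0.0115] 0.0329 980.0
```

View pics/fin.png

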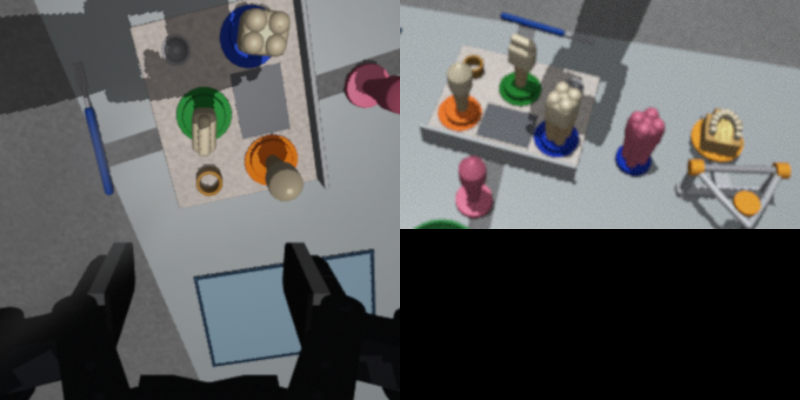

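Every model stands upright on its own pad (wrist crop: molar (255,35), incisor (204,115), canine (272,160)), the cast is on the plate (scene crop (718,135)), and the arm is clear. Averaged estimates are within about 5 mm of the centres, so I'm handing in.

```bash
python3 -c "
from plant import ctrl
print(ctrl.sign_off())"
```

```text
the job is handed in; nothing more can be done
None
```

I moved the three tooth models to the blue mat, set the cast on the articulator's yellow plate, and stood each model back on the pad of its own colour. The job was handed in at about 72 s of the 147 s allowed. No verdict is reported.

**Last checks:** these are averages of the camera estimates. Single views scattered by up to about 1 cm, the canine from the side being the worst.

| Item | Distance from centre |
|---|---|
| Molar on blue pad | about 3–4 mm |
| Canine on orange pad | about 3 mm |
| Incisor on green pad | about 4–5 mm |
| Cast on yellow plate | about 2–4 mm |

Everything stood upright with the gripper open and about 0.3 m up, clear of all items. I did not touch the pink look-alikes.

**What went wrong on the way:**
- **Missed grips:** the first grips on the molar and the cast closed on nothing, and the first canine grip held only its tip. In the images the fingers ended about 29 mm short of the reported TCP, so I gripped lower from then on. Nothing was displaced noticeably or toppled.
- **Tool tilt:** the tool drifted to about 0.04 rad of tilt during the run, and I left it uncorrected. The models still stood upright after release.

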